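# Snap the box-holder plate onto the portion scale

### The arm

A 7-joint arm with a two-finger parallel gripper is mounted at the origin on the work surface. World frame = base frame: x ahead of the robot, y to its left, z up, the work surface at z = 0. Lengths are in mm, angles in rad, forces in N, time in s.
With the tool pointing down it reaches from about 400 to 875 mm from the base axis. Payload 4.4 kg.
Tool frame: the origin (TCP) lies at the very end of the fingers, on their centre line; the grasp point (between the pads) lies 19 mm behind it; y points along the fingers, z is the direction in which the jaws open and shut, and the axes are right-handed (so a half turn about y gives the same grasp; the last joint's range is limited). The gripper opens to 85 mm and grips with 20 to 120 N. Pads are 22 mm wide; open, the fingers measure 114 mm over their backs; the gripper's body (76 mm by 85 mm) begins 54 mm behind the grasp point. The pads swing forward as they close: fully open they stand 13 mm farther back than shut.
Start: joints at [-1.23, 0.628, 0.038, 1.517, -0.027, 0.996, -0.02], TCP at [257.165, 596.979, 231.313] pointing down, gripper open.
Joint ranges: [-3.06, 3.06], [-0.37, 2.12], [-1.25, 1.32], [0.18, 2.47], [-1.1, 4.24], [0.23, 1.98], [-2.94, 2.94]. Speed limits (rad/s): [2.57, 2.57, 3.14, 3.14, 3.14, 3.14, 3.14].

### API

Orientations are given as [roll, pitch, yaw] about the fixed x, y, z axes, in that order (R = Rz(yaw) Ry(pitch) Rx(roll)).
In Python, from cell import ctrl, imaging, finish_job gives the robot as it stands.
- The arm moves only by the shell command python3 -m inch 'ROWS'. ROWS is JSON, one flat list of numbers, 7 for each row, row after row: the opening, from 0 (shut) to 1 (fully open), then the shift along the tool's x, y, z in cm, then the turn, a rotation vector about the tool's x, y, z in degrees. A call has 1 to 12 rows; each row is the pose to reach, as a shift and turn from the pose commanded when the call began, along the tool's axes at that moment; what a row does not reach only later rows make up. A row lasts 1/10 s, in which the tool goes at most 50 mm and 8.59 degrees, less where a joint would pass 70% of its speed; a pose out of reach is approached as far as the arm can. A call with a gripper value outside its range is refused whole. The fingers move at their own pace and stop on an object; the grip force is fixed at half the most. Time passes only in rows, so rows that repeat a pose let the fingers close. It gives the time, the measured TCP pose, the force and the opening at its end, in the units of the state.
- ctrl.read_state(): the state, without advancing time (a new reading comes with each control period).
- imaging.get_image(name): name is "side" or "top" or "wrist"; returns a dict with "img" (480x640x3 uint8, red, green, blue), "fx", "fy", "cx", "cy" (pixels), "R" (3x3) and "t" (3): a world point X has camera coordinates R X + t. Camera axes: x right, y down, z forward; pixel columns grow to the right and rows downward; lengths in mm; the calibration is good to about 2 mm. A picture is of the moment at which its call begins. There is no depth.
- finish_job(): hands the job in, once; it reports no verdict.
The state is a dict: "clock": time; "qpos": joint angles; "qd": joint speeds; "tau": joint torques, N m; "eef_pos": TCP position; "tool_rot": TCP orientation; "force": force on the tool from outside, world axes, zero at the start; "torque": the same for the moment, N m; "width": finger opening in mm.
Only numpy, scipy, OpenCV 4.12 (cv2) and the standard library are available. Lean on these libraries where they do the work, as an engineer would, in place of code of your own. Each camera call takes 0.05 s, during which the arm holds its last target.

### The job

The washed box-holder plate lies on the wooden drying rack: lift it by its rib, set it on the portion scale so that the four snap studs come up through its four holes (either way round), and press it down until all four studs have clicked and it lies flush on its seats, then let go. Bring it down evenly, so that it never tips by more than about ten degrees, and never press on the scale with more than about 20 newtons (2 kg), or its load spring is spoiled. Leave everything else on the table where it is.

Things in the scene. Friction and masses are not known exactly. Their poses are not given: they have to be found in the camera images.
- rib (a point): The box-holder plate: a loose white plastic board 180 x 130 mm, 6 mm thick, about 0.22 kg. In its middle stands a grip rib 60 mm long (along the plate's x), 12 mm thick (along y), rising 31 mm above the board's top face. This point is on the plate's vertical axis, 22 mm above the board's underside; x along the plate's long side, z up. It is the same either way round.
- hole0 (a point): Centre of square through hole 0 of the plate (14 x 14 mm), at the underside of the board; in the plate's axes it lies at x -65 mm, y -45 mm from the rib.
- hole1 (a point): Centre of square through hole 1 of the plate (14 x 14 mm), at the underside of the board; in the plate's axes it lies at x -65 mm, y +45 mm from the rib.
- hole2 (a point): Centre of square through hole 2 of the plate (14 x 14 mm), at the underside of the board; in the plate's axes it lies at x +65 mm, y -45 mm from the rib.
- hole3 (a point): Centre of square through hole 3 of the plate (14 x 14 mm), at the underside of the board; in the plate's axes it lies at x +65 mm, y +45 mm from the rib.
- seat (a point): Middle of the portion scale's sprung steel platform (185 x 135 mm), at the height of the tops of its four seats, 8 mm above the platform and 59 mm above the table. The underside of a plate that is fully home is 0 to 1 mm above this point; one that has not clicked is 3 mm up or more. x along the platform's long side, z up; it sinks with the platform.
- stud0 (a point): Axis of snap stud 0 at seat height; x -65 mm, y -45 mm from the seat point in the platform's axes. Its hard seat is 24 x 14 mm, with two sprung rubber pads beside it that stand 3 mm proud and push the plate back up until it has clicked. From it rises a post 11 mm wide with a tapered tip, 19 mm high; two sprung barbs on its +x and -x sides measure 20 mm across, 9 mm above the seat, narrowing to 9 mm at the top.
- stud1 (a point): Axis of snap stud 1 at seat height; x -65 mm, y +45 mm from the seat point in the platform's axes. A plate just laid on rests on the barbs, its underside 12 to 14 mm above the seats; pushed past the barbs' widest point but not clicked, it stays 3 to 5 mm up.
- stud2 (a point): Axis of snap stud 2 at seat height; x +65 mm, y -45 mm from the seat point in the platform's axes. Pressed midway between the two studs of one end, the barbs yield at 7 to 10 N, then both studs click at 12 to 17 N with the board nearly on its seats (the first end may need a second press once the other is down). A clicked plate is held by the barbs, underside about 1 mm above the seat. All four at once would take 27 N.
- stud3 (a point): Axis of snap stud 3 at seat height; x +65 mm, y +45 mm from the seat point in the platform's axes. The scale's housing is 200 x 170 mm, with a display block at its -x end reaching 122 mm from the centre.
- platform (a joint): How far the platform has sunk (m, 0 = unloaded, stop at 0.006). The load spring gives 16 N per mm: the plate's own weight sinks it 0.1 to 0.2 mm, a push of 20 N on it 1.4 mm in all.
- rack: Fixed slatted wooden drying rack, 200 x 120 mm, top 24 mm above the table, on which the plate starts lying flat. Origin: centre of its underside.
- cup: Loose steel cup, 68 mm across, 85 mm high (origin: centre of its foot). Not to be moved.
- jar: Loose brown glass jar, 56 mm across, 75 mm high (origin: centre of its foot). Not to be moved.
- bowl: Loose white bowl, 110 mm across, 45 mm high (origin: centre of its foot). Not to be moved.
- sauce: Loose brown sauce bottle, 56 mm across, 170 mm high (origin: centre of its foot). Not to be moved.
- spoon: Loose spoon lying on the table. Not to be moved.
- plate: The same plate; origin at the centre of the board's underside, axes as for the rib point.
Not all that is in view belongs to the job. There is more than one size of the plate; the job needs the smaller.

How it is judged:
By the outcome, as a careful person would: the job done as asked, in the order asked, and still so for the second after the job is handed in, with the robot touching nothing.
It also fails if it takes over 72 s, if anything falls off the work surface, if the arm or the gripper's body presses on something with over 40 N, if the wrist force passes 120 N, or if a joint passes its speed limit or range.

## Working session

There is one attempt and no reset: what is moved stays moved. The work goes in short steps, Python scripts to look and compute and a shell command to move; the robot and the scene stay as the last step left them, time stands still between calls to the robot, and variables do not carry over. Pictures are saved under pics/ and viewed, and the job is handed in when it is done.

```bash
ls; mkdir -p pics; python3 - <<'E'
from cell import ctrl, imaging
import cv2
s=ctrl.read_state()
print({k:(s[k]) for k in s})
for n in ["side","top","wrist"]:
    d=imaging.get_image(n)
    cv2.imwrite(f"pics/a_{n}.png",d["img"][:,:,::-1])
    print(n,d["fx"],d["fy"],d["cx"],d["cy"],d["R"],d["t"])
E
```

```text
pics
{'clock': 0.0, 'qpos': array([-1.22981482,  0.62933675,  0.03843447,  1.5183933 , -0.02700948,
        0.99629862, -0.01997133]), 'qd': array([ 0.00038683, -0.00091855, -0.00122881, -0.00177296, -0.00114906,
        0.0004469 , -0.00129305]), 'tau': array([-2.24851469e-04, -5.63399184e+01,  1.22633860e+00, -1.93445295e+01,
        1.10831286e-02,  1.03092432e-02, -6.91281965e-07]), 'eef_pos': array([256.89077945, 596.38675636, 230.3869442 ]), 'tool_rot': array([-1.57271461e+00, -1.30182733e-05, -4.06752501e-01]), 'force': array([0.63958068, 0.70188505, 0.07622569]), 'torque': array([-0.05171693,  0.01649062,  0.00574247]), 'width': 85.58974336101753}
side 505.2156144008923 505.2156144008923 318.87364768111763 238.1367444809199 [[ 0.96375401 -0.26675992  0.00416633]
 [-0.1507835  -0.55750303 -0.81636677]
 [ 0.22009668  0.78614853 -0.57751878]] [-441.36402312  122.92619555 1143.58530777]
top 618.5167815768289 618.5167815768289 318.3500286601105 238.96395163096503 [[-0.01940492 -0.99978491  0.00731987]
 [-0.99560659  0.01865202 -0.09175846]
 [ 0.09160219 -0.00906828 -0.99575439]] [-3.71295130e-01  4.96577914e+02  1.86908444e+03]
wrist 407.60062457052794 407.60062457052794 313.3949435565339 240.1916302989142 [[ 0.39621713  0.91815614 -0.00113406]
 [ 0.87384427 -0.37671533  0.30737884]
 [ 0.28179455 -0.12277975 -0.95158655]] [-650.99873831  -38.50066103  380.10001187]
```

View pics/a_side.png

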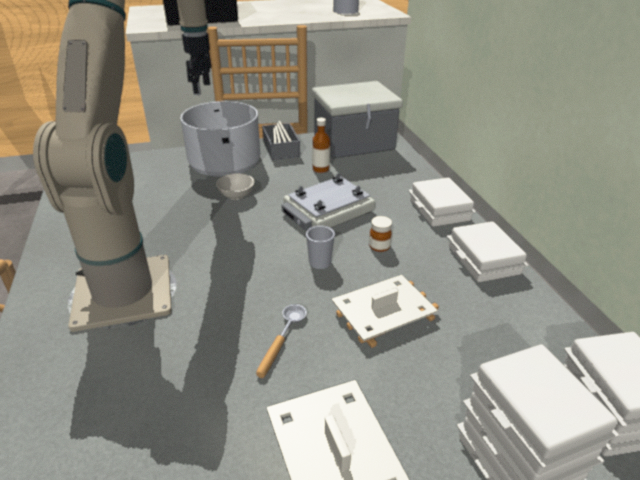

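View pics/a_top.png

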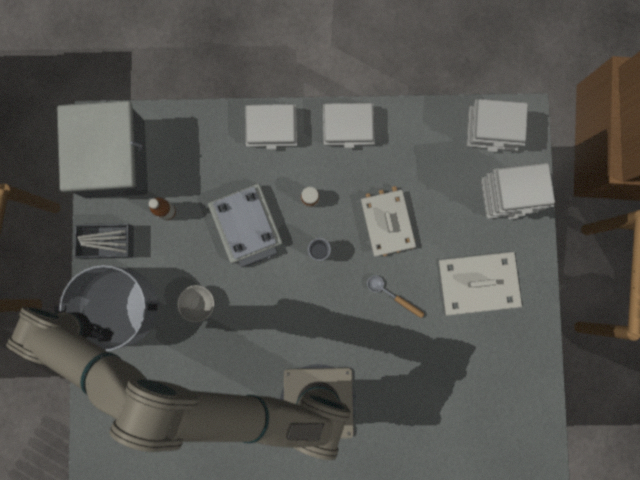

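View pics/a_wrist.png

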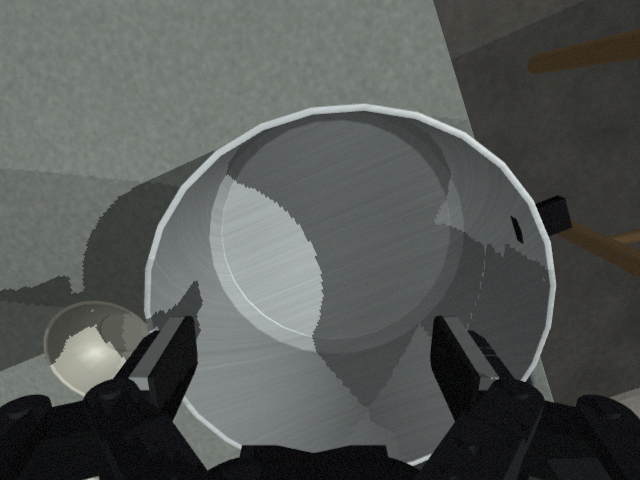

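Candidates for the plate are the small plate on the rack at top (388,223) / side (385,308), the larger plate lying on the table at top (480,284) / side (335,440), and the white box stacks at top (270,125), (348,123), (498,123), (520,190). I choose the one on the wooden rack and check it in a close crop.

```bash
cat > h.py <<'E'
import numpy as np, cv2
from cell import ctrl, imaging
from scipy.spatial.transform import Rotation as Rn
def ray(d,px):
    R=np.array(d["R"]);t=np.array(d["t"]);c=-R.T@t
    v=R.T@np.array([(px[0]-d["cx"])/d["fx"],(px[1]-d["cy"])/d["fy"],1.]);return c,v
def onz(d,px,z):
    c,v=ray(d,px);return c+v*(z-c[2])/v[2]
def proj(d,X):
    p=np.array(d["R"])@np.array(X,float)+np.array(d["t"]);return np.array([d["fx"]*p[0]/p[2]+d["cx"],d["fy"]*p[1]/p[2]+d["cy"]])
def toolR():
    return Rn.from_euler("xyz",ctrl.read_state()["tool_rot"])
E
python3 - <<'E'
from h import *
d=imaging.get_image("top");im=d["img"][:,:,::-1]
a=cv2.resize(im[175:265,345:435],None,fx=6,fy=6,interpolation=cv2.INTER_CUBIC)
cv2.imwrite("pics/b_plate.png",a)
a=cv2.resize(im[170:280,195:300],None,fx=5.4,fy=5.4,interpolation=cv2.INTER_CUBIC)
cv2.imwrite("pics/b_scale.png",a)
E
```

```text
(no output)
```

View pics/b_plate.png

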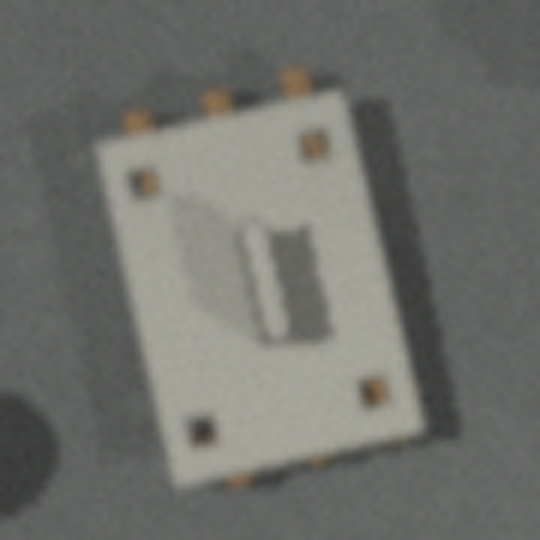

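View pics/b_scale.png

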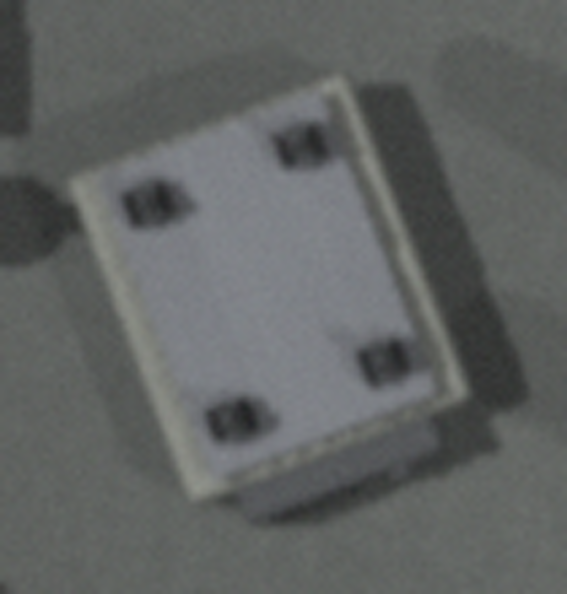

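The crop shows a white board on wooden slats with the rib standing near its middle. Its holes are at crop (143,183), (315,146), (374,392) and (203,431). Next I measure the plate and the scale.

```bash
python3 - <<'E'
from h import *
d=imaging.get_image("top");im=d["img"].astype(int)
def un(p,o,f): return [o[0]+(p[0]+.5)/f-.5,o[1]+(p[1]+.5)/f-.5]
H=np.array([onz(d,un(p,(345,175),6),30)for p in [(143,183),(315,146),(374,392),(203,431)]])[:,:2]
C=np.array([onz(d,un(p,(345,175),6),30)for p in [(97,145),(345,90),(425,432),(177,488)]])[:,:2]
print("holes",H.round(1).tolist(),H.mean(0),[np.linalg.norm(H[i]-H[i-1]).round(1) for i in range(4)])
print("corners",C.mean(0),[np.linalg.norm(C[i]-C[i-1]).round(1) for i in range(4)])
l=(H[0]+H[1]-H[2]-H[3]);print("long yaw",np.degrees(np.arctan2(l[1],l[0])))
l=(C[0]+C[1]-C[2]-C[3]);print("long yaw c",np.degrees(np.arctan2(l[1],l[0])))
rib=np.array([onz(d,un(p,(345,175),6),61) for p in [(245,226),(270,226),(287,337),(262,340)]]);print("rib top",rib.mean(0))
l=rib[0]+rib[1]-rib[2]-rib[3];print(np.degrees(np.arctan2(l[1],l[0])),np.linalg.norm(l)/2)
# mask plate
m=((im[...,0]>120)&(abs(im[...,0]-im[...,2])<40)).astype(np.uint8);m2=np.zeros_like(m);m2[175:265,345:435]=m[175:265,345:435]
cs,_=cv2.findContours(m2,0,1);c=max(cs,key=cv2.contourArea);print(cv2.minAreaRect(c)); r=cv2.minAreaRect(c);print(onz(d,r[0],30))
S=np.array([onz(d,un(p,(195,170),5.4),78)for p in [(150,203),(302,143),(388,360),(236,418)]])[:,:2]
print("studs",S.round(1).tolist(),S.mean(0),[np.linalg.norm(S[i]-S[i-1]).round(1) for i in range(4)])
l=(S[0]+S[1]-S[2]-S[3]);print("long yaw",np.degrees(np.arctan2(l[1],l[0])))
for n,o in [("cup",(318,250)),("jar",(310,196))]: print(n,onz(d,o,80))
d2=imaging.get_image("side")
a=d2["img"][160:250,270:390,::-1];cv2.imwrite("pics/c_s.png",cv2.resize(a,None,fx=6,fy=6,interpolation=cv2.INTER_CUBIC))
a=d2["img"][265:355,325:445,::-1];cv2.imwrite("pics/c_p.png",cv2.resize(a,None,fx=6,fy=6,interpolation=cv2.INTER_CUBIC))
E
```

```text
holes [[597.2, -165.2], [614.7, -253.7], [487.8, -279.8], [469.6, -192.3]] [ 542.32759393 -222.74585309] [np.float64(130.4), np.float64(90.2), np.float64(129.5), np.float64(89.4)]
corners [ 542.1055328  -223.87862606] [np.float64(180.0), np.float64(130.4), np.float64(179.8), np.float64(129.5)]
long yaw 11.799791112515974
long yaw c 11.400094103346428
rib top [ 541.38521726 -222.67500674   61.        ]
6.844122097993792 57.31367808047252
((387.62359619140625, 222.20223999023438), (60.78702163696289, 42.94816589355469), 77.00537872314453)
[ 543.30719407 -222.53321291   30.        ]
studs [[591.8, 274.8], [623.8, 190.7], [502.4, 144.6], [471.9, 228.3]] [547.48077366 209.57707226] [np.float64(128.6), np.float64(90.0), np.float64(129.9), np.float64(89.1)]
long yaw 20.994843281290944
cup [458.42989849  -7.64668017  80.        ]
jar [620.44560529  13.10045009  80.        ]
```

View pics/c_s.png

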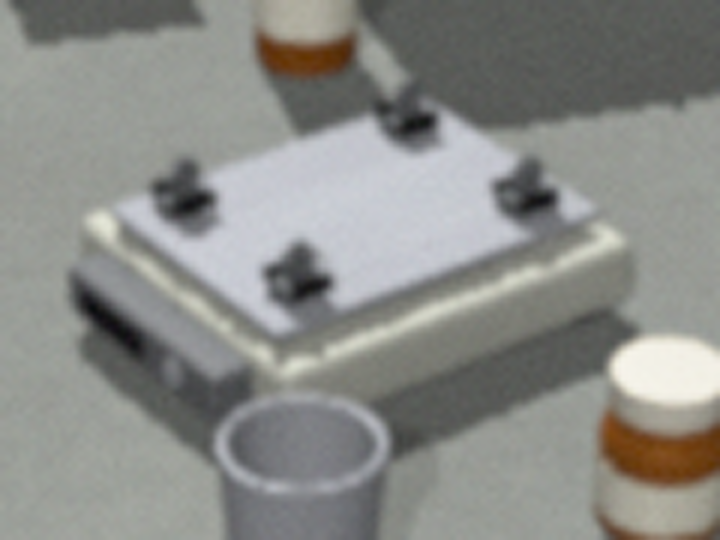

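View pics/c_p.png

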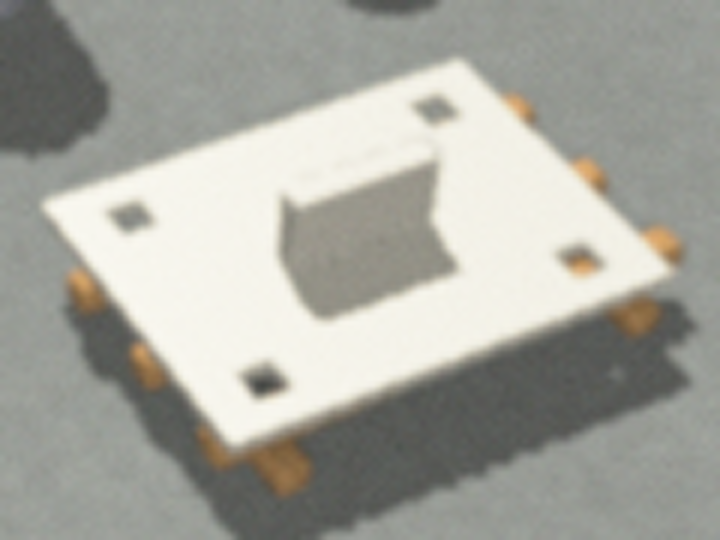

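The plate centre is about (542.5,-223), yaw about 11.8°. The hole spacing comes out at 130x90 and the outline at 180x130, so this is the smaller plate. The scale centre is (547.5,209.6), yaw 21°, with the display at the -x end, towards the robot. Now I work out the first move.

```bash
cat >> h.py <<'E'
def plan(target,yawdeg):
    s=ctrl.read_state();R=toolR()
    T=Rn.from_euler("xyz",[-90,0,yawdeg],degrees=True)
    print("shift cm",(R.inv().apply(np.array(target)-s["eef_pos"])/10).round(3),"turn",np.degrees((R.inv()*T).as_rotvec()).round(2))
    print("pos",s["eef_pos"].round(2),"rpy",np.degrees(s["tool_rot"]).round(2),"F",s["force"].round(2),"w",round(s["width"],1),"t",s["clock"])
E
python3 - <<'E'
from h import *
plan([542.5,-223,180],11.8-180); plan([542.5,-223,180],11.8)
E
```

```text
shift cm [ 58.65    5.143 -63.989] turn [2.0000e-02 1.4489e+02 5.0000e-02]
pos [257.1  596.78 231.  ] rpy [-90.04  -0.   -23.31] F [-0.17  0.21  0.45] w 85.4 t 0.3
shift cm [ 58.65    5.143 -63.989] turn [ 4.000e-02 -3.511e+01 -1.000e-02]
pos [257.1  596.78 231.  ] rpy [-90.04  -0.   -23.31] F [-0.17  0.21  0.45] w 85.4 t 0.3
```

```bash
python3 -m inch '[1,0,-5,0,0,0,0, 1,0,-8,0,0,0,0, 1,58,-8,-63,0,145,0, 1,58,-8,-63,0,145,0, 1,58,-8,-63,0,145,0, 1,58,-8,-63,0,145,0, 1,58,-8,-63,0,145,0, 1,58,-8,-63,0,145,0, 1,58,-8,-63,0,145,0, 1,58,-8,-63,0,145,0, 1,58,-8,-63,0,145,0, 1,58,-8,-63,0,145,0]'; python3 -c "
from h import *
plan([542.5,-223,180],11.8-180); print(ctrl.read_state()['qpos'].round(2))"
```

```text
clock: 1.5
eef_pos: [423.0, 123.3, 311.7]
tool_rot: [-1.57, 0.001, -1.913]
force: [1.8, 0.3, -0.8]
width: 85.4
shift cm [28.64  13.148 22.862] turn [ 1.000e-02  5.862e+01 -7.000e-02]
pos [422.96 123.34 311.69] rpy [-8.9970e+01  6.0000e-02 -1.0958e+02] F [ 1.8   0.34 -0.81] w 85.4 t 1.5
[-0.77  0.25  0.54  1.96 -0.16  0.96 -0.5 ]
```

```bash
python3 -m inch '[1,28.6,8,22.9,0,58.6,0, 1,28.6,8,22.9,0,58.6,0, 1,28.6,8,22.9,0,58.6,0, 1,28.6,8,22.9,0,58.6,0, 1,28.6,8,22.9,0,58.6,0, 1,28.6,8,22.9,0,58.6,0, 1,28.6,8,22.9,0,58.6,0, 1,28.6,8,22.9,0,58.6,0, 1,28.6,8,22.9,0,58.6,0, 1,28.6,8,22.9,0,58.6,0]'; python3 -c "
from h import *
plan([542.5,-223,120],11.8-180); print(ctrl.read_state()['qpos'].round(2))
d=imaging.get_image('wrist');cv2.imwrite('pics/d_w.png',d['img'][:,:,::-1])"
```

```text
clock: 2.5
eef_pos: [544.2, -220.3, 230.9]
tool_rot: [-1.572, -0.001, -2.93]
force: [-0.2, -0.5, 0.5]
width: 85.5
shift cm [ 0.213 11.086  0.243] turn [0.06 0.31 0.04]
pos [ 544.18 -220.28  230.86] rpy [-9.0060e+01 -4.0000e-02 -1.6789e+02] F [-0.2  -0.54  0.55] w 85.5 t 2.5
[-0.11  0.64  0.73  1.71 -0.5   0.99 -0.55]
```

View pics/d_w.png

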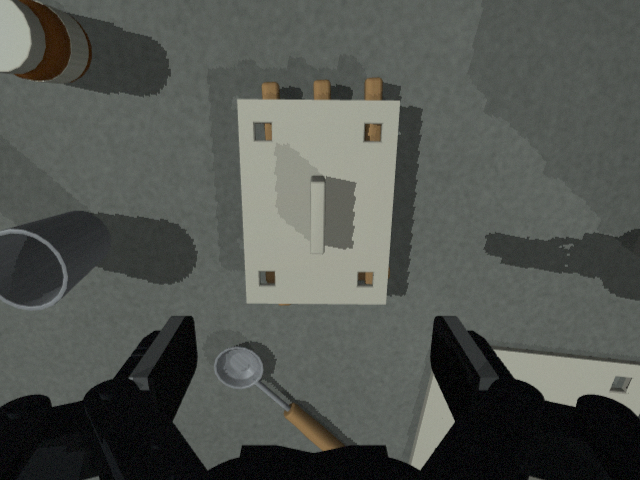

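The wrist view shows the plate with holes at (262,132), (373,132), (365,279) and (267,278). The rib top runs from (318,180) to (317,252).

```bash
python3 - <<'E'
from h import *
d=imaging.get_image("wrist")
H=np.array([onz(d,p,30)for p in [(262,131.5),(373,132),(365,279),(267,278)]])[:,:2]
print(H.round(1).tolist(),H.mean(0),[np.linalg.norm(H[i]-H[i-1]).round(1) for i in range(4)])
l=(H[0]+H[1]-H[2]-H[3]);yw=np.degrees(np.arctan2(l[1],l[0]));print("yaw",yw)
l=(H[0]+H[3]-H[2]-H[1]);print("yaw",np.degrees(np.arctan2(l[1],l[0]))-90)
rib=np.array([onz(d,p,61) for p in [(311,176),(325,176),(310,253),(323,253)]]);print("rib top",rib.mean(0))
plan([H.mean(0)[0],H.mean(0)[1],100],yw-180)
E
```

```text
[[594.8, -162.9], [613.4, -251.4], [486.0, -277.4], [468.1, -189.7]] [ 540.5745833 -220.3423152] [np.float64(129.5), np.float64(90.5), np.float64(130.0), np.float64(89.5)]
yaw 11.736888613731187
yaw 11.753092274262201
rib top [ 542.94696869 -220.08131162   61.        ]
shift cm [ 0.421 13.131  0.095] turn [ 0.09  0.51 -0.01]
pos [ 544.5  -218.73  231.31] rpy [-9.0090e+01  1.0000e-02 -1.6776e+02] F [-0.17  0.59  0.26] w 85.0 t 2.6
```

```bash
python3 -m inch '[1,0.3,5,0.1,0,0.4,0, 1,0.3,10,0.1,0,0.4,0, 1,0.3,14,0.1,0,0.4,0, 1,0.3,17,0.1,0,0.4,0, 1,0.3,18.5,0.1,0,0.4,0, 1,0.3,19.6,0.1,0,0.4,0, 1,0.3,19.6,0.1,0,0.4,0]'; python3 -c "
from h import *
plan([541.5,-221.5,34],11.8-180)
d=imaging.get_image('wrist');cv2.imwrite('pics/e_w.png',d['img'][:,:,::-1])"
```

```text
clock: 3.3
eef_pos: [541.9, -221.3, 35.1]
tool_rot: [-1.571, -0.0, -2.936]
force: [-0.0, -0.1, 0.6]
width: 85.6
shift cm [0.048 0.114 0.015] turn [0.03 0.   0.01]
pos [ 541.94 -221.26   35.14] rpy [-9.003e+01 -1.000e-02 -1.682e+02] F [-0.02 -0.08  0.61] w 85.6 t 3.3
```

View pics/e_w.png

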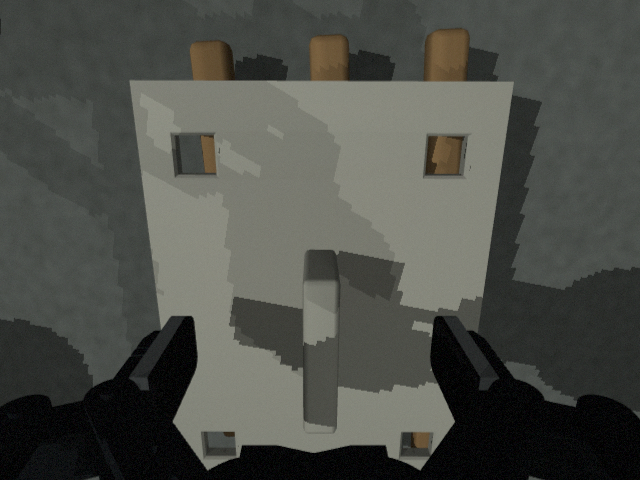

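The rib (305–338 px) lies between the fingers, centred. I close on it.

```bash
python3 -m inch '[0,0,0,0,0,0,0, 0,0,0,0,0,0,0, 0,0,0,0,0,0,0, 0,0,0,0,0,0,0, 0,0,0,0,0,0,0, 0,0,0,0,0,0,0, 0,0,0,0,0,0,0, 0,0,0,0,0,0,0, 0,0,0,0,0,0,0, 0,0,0,0,0,0,0]'; python3 -m inch '[0,0,-1,0,0,0,0, 0,0,-3,0,0,0,0, 0,0,-6,0,0,0,0, 0,0,-10,0,0,0,0, 0,0,-15,0,0,0,0, 0,0,-15,0,0,0,0]'; python3 -c "
from h import *
plan([547.5,209.6,190],21-180)
d=imaging.get_image('wrist');cv2.imwrite('pics/f_w.png',d['img'][:,:,::-1])"
```

```text
clock: 4.35
eef_pos: [542.1, -222.4, 35.8]
tool_rot: [-1.57, 0.001, -2.937]
force: [-1.3, -0.3, 5.1]
width: 10.8
clock: 4.95
eef_pos: [544.8, -224.5, 191.5]
tool_rot: [-1.564, 0.009, -2.937]
force: [0.8, -1.1, -1.1]
width: 11.2
shift cm [ -9.089  -0.055 -42.453] turn [-0.43 -9.27 -0.47]
pos [ 544.78 -224.54  191.52] rpy [ -89.61    0.5  -168.27] F [ 0.8  -1.07 -1.09] w 11.2 t 4.95
```

View pics/f_w.png

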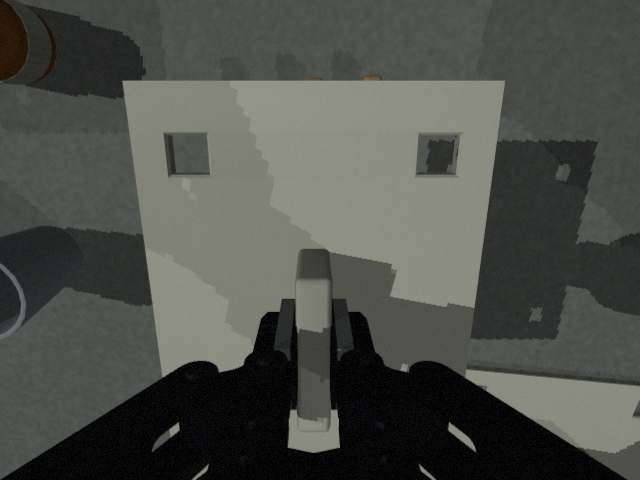

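The plate is gripped (width 11.2 mm) and level. I carry it over the scale.

```bash
python3 -m inch '[0,-1,-1,-3,0,-1,0, 0,-2.5,-1,-7.5,0,-2,0, 0,-3.5,-1,-12,0,-3,0, 0,-4.5,-1,-16.5,0,-4,0, 0,-5.5,-1,-21,0,-5,0, 0,-6.5,-1,-25.5,0,-6,0, 0,-7.5,-1,-30,0,-7,0, 0,-8,-1,-34,0,-8,0, 0,-8.5,-1,-38,0,-9,0, 0,-8.9,-1,-41,0,-9.2,0, 0,-9,-1,-42.4,0,-9.2,0, 0,-9,-1,-42.4,0,-9.2,0]';  python3 -m inch '[0,0,0,0,0,0,0,0,0,0,0,0,0,0]';python3 -c "
from h import *
plan([547.5,209.6,120],21-180)
for n in ['wrist','top','side']:
  d=imaging.get_image(n);cv2.imwrite(f'pics/g_{n}.png',d['img'][:,:,::-1])
plan([547.5,209.6,120],21-180)
"
```

```text
clock: 6.2
eef_pos: [542.0, 213.6, 193.8]
tool_rot: [-1.572, -0.003, -2.772]
force: [0.2, -0.6, -0.9]
width: 11.0
clock: 6.4
eef_pos: [543.9, 208.6, 195.3]
tool_rot: [-1.569, -0.001, -2.78]
force: [0.3, -0.3, -1.4]
width: 10.9
shift cm [-0.374  7.531  0.025] turn [-0.08 -0.27  0.03]
pos [543.91 208.63 195.32] rpy [-8.9920e+01 -3.0000e-02 -1.5927e+02] F [ 0.26 -0.3  -1.44] w 10.9 t 6.4
shift cm [-0.327  7.551  0.132] turn [-0.02 -0.21 -0.01]
pos [543.96 209.7  195.51] rpy [-8.9980e+01  1.0000e-02 -1.5921e+02] F [ 0.57  0.16 -1.91] w 10.6 t 6.55
```

View pics/g_wrist.png

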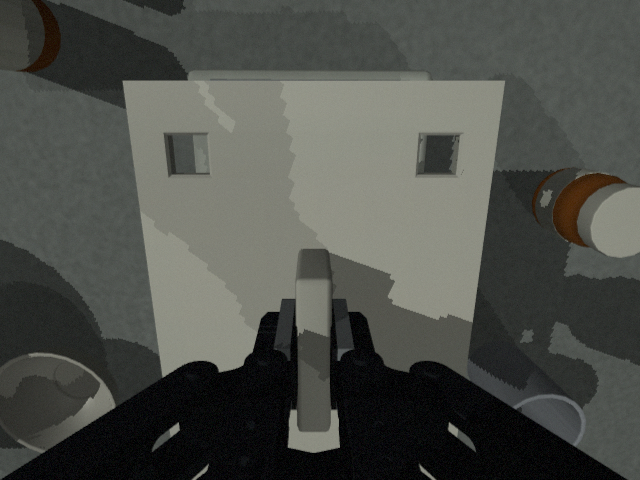

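View pics/g_top.png

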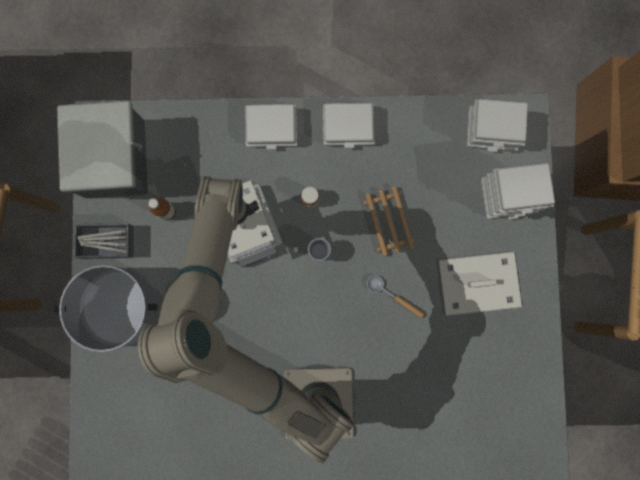

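View pics/g_side.png

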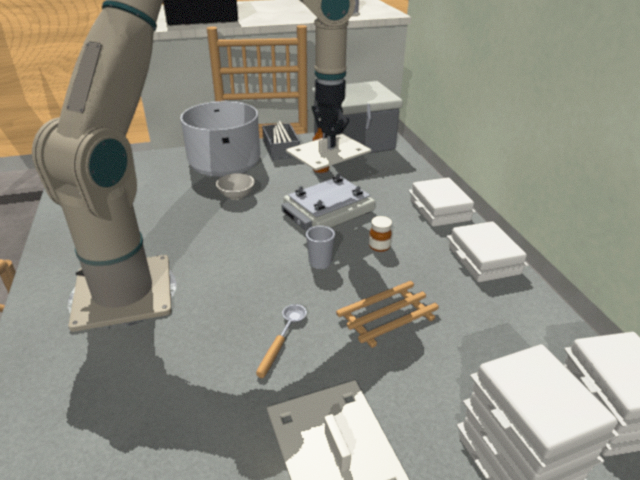

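```bash
python3 - <<'E'
from h import *
import json
d=imaging.get_image("side")
im0=cv2.imread("pics/a_side.png")
a=cv2.resize(im0[170:225,280:380],None,fx=8,fy=8,interpolation=cv2.INTER_CUBIC);cv2.imwrite("pics/h_s.png",a)
im1=cv2.imread("pics/g_side.png")
a=cv2.resize(im1[115:185,270:390],None,fx=6,fy=6,interpolation=cv2.INTER_CUBIC);cv2.imwrite("pics/h_p.png",a)
w=imaging.get_image("wrist")
s=ctrl.read_state();zt=195.5-5.5
L,Rr=onz(w,(188,154),zt),onz(w,(439,154),zt)
print(L,Rr,np.linalg.norm(L-Rr)); ax=(L-Rr)/np.linalg.norm(L-Rr); fx=np.array([ax[1],-ax[0],0]);print("yaw",np.degrees(np.arctan2(fx[1],fx[0])))
print("plate centre (wrist)", (L+Rr)/2-65*fx, (L+Rr)/2+65*fx, s["eef_pos"])
E
```

```text
[587.24398269 276.58623715 190.        ] [619.03136073 192.87801649 190.        ] 89.54051378960142
yaw 20.793783631592618
plate centre (wrist) [542.3714988  211.65676702 190.        ] [663.90384462 257.80748662 190.        ] [543.82374922 210.47668046 195.45616856]
```

View pics/h_s.png

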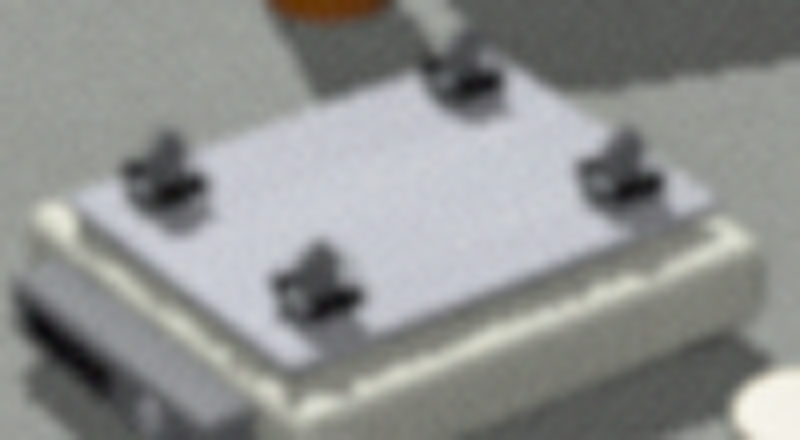

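View pics/h_p.png

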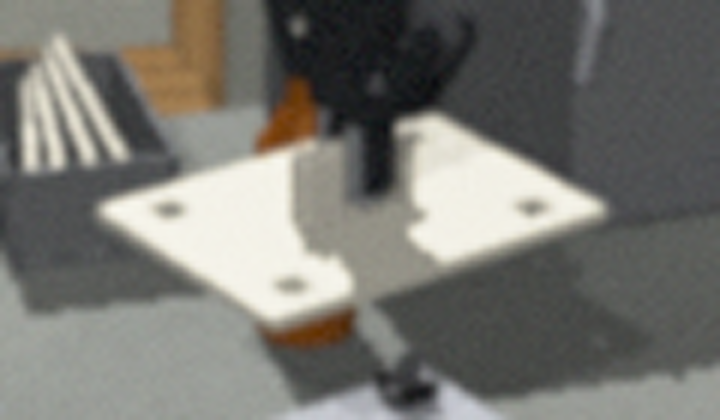

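```bash
python3 - <<'E'
from h import *
d=imaging.get_image("side")
def un(p,o,f): return [o[0]+(p[0]+.5)/f-.5,o[1]+(p[1]+.5)/f-.5]
S=np.array([onz(d,un(p,(280,170),8),76) for p in [(168,140),(320,252),(458,42),(625,138)]])[:,:2]
print("studs tip",S.round(1).tolist(),S.mean(0),np.linalg.norm(S[0]-S[1]),np.linalg.norm(S[0]-S[2]),np.linalg.norm(S[3]-S[1]))
e=(S[2]+S[3]-S[0]-S[1]);print(np.degrees(np.arctan2(e[1],e[0])))
# base of stud by seat: platform corners too
P=np.array([onz(d,un(p,(280,170),8),51) for p in [(80,195),(290,372),(500,55),(718,195)]])[:,:2]
print("platform corners?",P.mean(0),[np.linalg.norm(P[i]-P[j]).round(1) for i,j in [(0,1),(0,2),(1,3),(2,3)]])
for z in (189,190,191):
  H=np.array([onz(d,un(p,(270,115),6),z) for p in [(170,208),(291,285),(530,207)]])[:,:2]
  print(z,"holes",H.round(1).tolist(),(H[0]+H[2])/2,np.linalg.norm(H[0]-H[1]),np.linalg.norm(H[2]-H[1]))
t=imaging.get_image("top")
# platform corners in top view at z=51
P=np.array([onz(t,[195+(x+.5)/5.4-.5,170+(y+.5)/5.4-.5],51) for x,y in [(97,186),(325,97),(437,385),(215,470)]])[:,:2]
print("top platf",P.mean(0),[np.linalg.norm(P[i]-P[i-1]).round(1) for i in range(4)])
E
```

```text
studs tip [[470.1, 233.5], [500.6, 148.4], [587.1, 275.4], [622.1, 194.1]] [544.98085647 212.85394621] 90.38639185087014 124.25356506468616 129.80330067575807
20.152736648771235
platform corners? [548.27691617 215.19738883] [np.float64(134.9), np.float64(181.9), np.float64(187.6), np.float64(124.5)]
189 holes [[465.3, 234.9], [496.6, 150.1], [617.4, 195.3]] [541.33430135 215.14334115] 90.44651175495474 128.91788451242056
190 holes [[464.8, 232.9], [496.1, 148.2], [616.6, 193.3]] [540.725669   213.11525648] 90.28883882060737 128.6931454843859
191 holes [[464.3, 230.8], [495.6, 146.3], [615.9, 191.4]] [540.11703665 211.0871718 ] 90.13116588626016 128.46840645635146
top platf [548.97960006 212.86184321] [np.float64(173.2), np.float64(136.9), np.float64(174.5), np.float64(131.9)]
```

```bash
python3 -m inch '[0,-0.37,2,0.14,0,0,0, 0,-0.37,5,0.14,0,-0.2,0, 0,-0.37,7.5,0.14,0,-0.2,0, 0,-0.37,8.7,0.14,0,-0.2,0, 0,-0.37,9.1,0.14,0,-0.2,0, 0,-0.37,9.1,0.14,0,-0.2,0, 0,-0.37,9.1,0.14,0,-0.2,0, 0,-0.37,9.1,0.14,0,-0.2,0]';python3 -c "
from h import *
plan([547.5,209.6,90],21-180)
for n in ['wrist','top','side']:
  d=imaging.get_image(n);cv2.imwrite(f'pics/i_{n}.png',d['img'][:,:,::-1])
  if n=='wrist': cv2.imwrite('pics/i_wc.png',cv2.resize(d['img'][60:260,100:520,::-1],None,fx=1.9,fy=1.9,interpolation=cv2.INTER_CUBIC))
  if n=='side': cv2.imwrite('pics/i_sc.png',cv2.resize(d['img'][145:225,270:390,::-1],None,fx=6,fy=6,interpolation=cv2.INTER_CUBIC))
plan([547.5,209.6,90],21-180)
"
```

```text
clock: 7.55
eef_pos: [548.3, 211.7, 105.4]
tool_rot: [-1.571, 0.002, -2.772]
force: [0.3, -0.4, -1.9]
width: 10.8
shift cm [0.157 1.543 0.162] turn [ 0.    0.15 -0.12]
pos [548.34 211.67 105.43] rpy [-9.0000e+01  1.2000e-01 -1.5885e+02] F [ 0.3  -0.38 -1.87] w 10.8 t 7.55
shift cm [0.112 1.497 0.18 ] turn [ 0.01  0.15 -0.07]
pos [547.88 211.67 104.98] rpy [-9.0010e+01  7.0000e-02 -1.5885e+02] F [-0.21 -0.68 -1.59] w 10.9 t 7.7
```

View pics/i_wc.png

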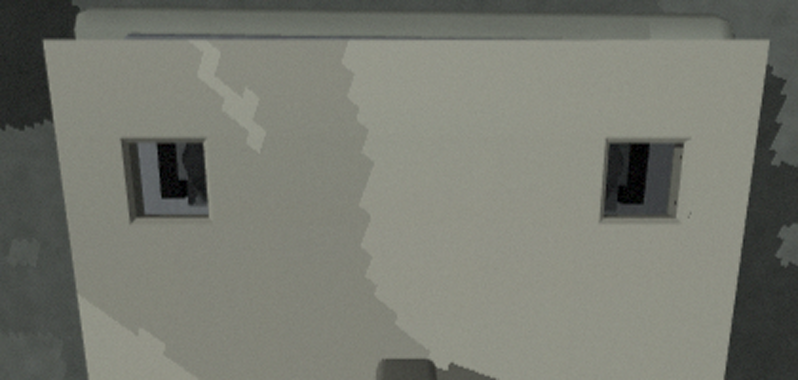

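View pics/i_sc.png

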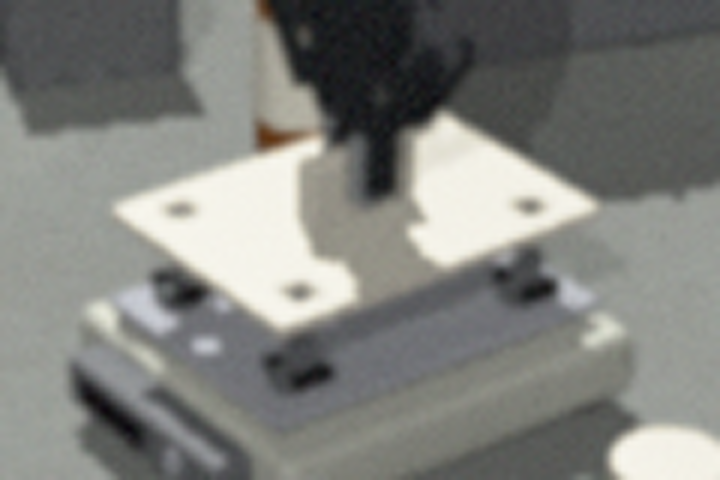

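```bash
python3 - <<'E'
from h import *
d=imaging.get_image("wrist")
im=d["img"][:,:,::-1]
c=np.array([547.5,209.6]);u=np.array([np.cos(np.radians(21)),np.sin(np.radians(21))]);v=np.array([-u[1],u[0]])
for sy in (45,-45):
  q=c+65*u+sy*v
  for dx,dy,z in [(0,0,78),(0,0,59),(-10,0,68),(10,0,68),(0,5.5,70),(0,-5.5,70),(-12,7,59),(-12,-7,59)]:
    print(sy,dx,dy,z,proj(d,[*(q+dx*u+dy*v),z]).round(1))
  for z in (99.5,): print("TCP-based hole", sy)
a=cv2.resize(np.hstack([im[120:185,155:220],im[120:185,405:470]]),None,fx=6,fy=6,interpolation=cv2.INTER_CUBIC)
a=cv2.convertScaleAbs(a,alpha=1.6,beta=20)
cv2.imwrite("pics/j.png",a)
E
```

```text
45 0 0 78 [212.7 148.8]
45 0 0 59 [222.6 144.8]
45 -10 0 68 [219.8 169.9]
45 10 0 68 [216.5 122.5]
45 0 5.5 70 [204.2 147. ]
45 0 -5.5 70 [230.  147.1]
45 -12 7 59 [209.2 171.5]
45 -12 -7 59 [239.5 171.5]
TCP-based hole 45
-45 0 0 78 [433.7 149.3]
-45 0 0 59 [421.9 145.3]
-45 -10 0 68 [425.2 170.4]
-45 10 0 68 [429.2 122.9]
-45 0 5.5 70 [415.5 147.5]
-45 0 -5.5 70 [441.3 147.5]
-45 -12 7 59 [404.5 171.9]
-45 -12 -7 59 [434.9 172. ]
TCP-based hole -45
```

View pics/j.png

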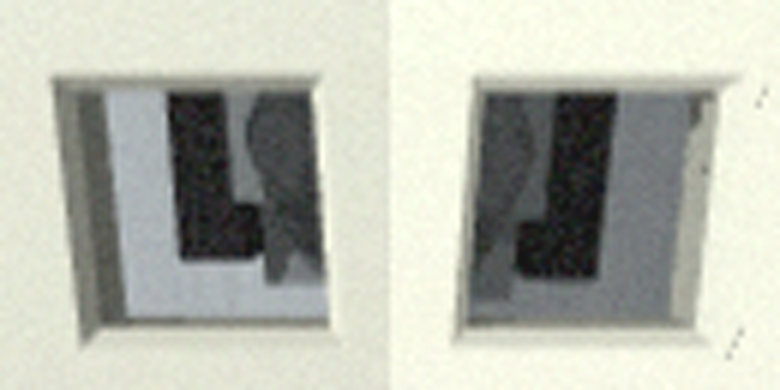

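```bash
python3 - <<'E'
from h import *
d=imaging.get_image("side"); R0=np.array(d["R"])[0]
def un(p,o,f): return [o[0]+(p[0]+.5)/f-.5,o[1]+(p[1]+.5)/f-.5]
u=np.array([np.cos(np.radians(20.7)),np.sin(np.radians(20.7)),0]);v=np.array([-u[1],u[0],0])
print("R0.u",R0@u,R0@v)
ls=[R0@onz(d,un(p,(280,170),8),76) for p in [(168,138),(320,250),(625,138)]]
lh=[R0@onz(d,un(p,(270,145),6),z) for p,z in zip([(180,208),(300,291),(529,205)],[99.5]*3)]
print(np.array(ls)-np.array(lh))
w=imaging.get_image("wrist")
L,Rr=onz(w,(187,154.6),99.5),onz(w,(441,154.6),99.5);M=(L+Rr)/2
print(L,Rr,np.linalg.norm(L-Rr),"hole mid along u",M@u, "TCP u",ctrl.read_state()["eef_pos"]@u)
for p in [(187,163.3),(431,165.8)]: 
  for z in (59,62): print("black near edge",z,onz(w,p,z)@u)
im=cv2.imread("pics/a_side.png")
b=[cv2.resize(im[y-12:y+12,x-12:x+12],None,fx=16,fy=16,interpolation=cv2.INTER_CUBIC) for x,y in [(301,191),(320,205),(337,180),(358,192)]]
cv2.imwrite("pics/k.png",np.vstack([np.hstack(b[:2]),np.hstack(b[2:])])[:600*2])
E
python3 - <<'E'
import cv2
a=cv2.imread('pics/k.png');cv2.imwrite('pics/k2.png',cv2.resize(a,(600,600)))
E
```

```text
R0.u 0.8072450140705955 -0.5902017696698608
[ 2.17146979 -0.03548851  0.69172477]
[590.39767477 278.55853472  99.5       ] [623.01263716 194.15521241  99.5       ] 90.48567062316855 hole mid along u 651.084925581598 TCP u 587.074972439239
black near edge 59 642.427484246044
black near edge 62 642.8161148427334
black near edge 59 642.1295104343122
black near edge 62 642.5228949528356
```

View pics/k2.png

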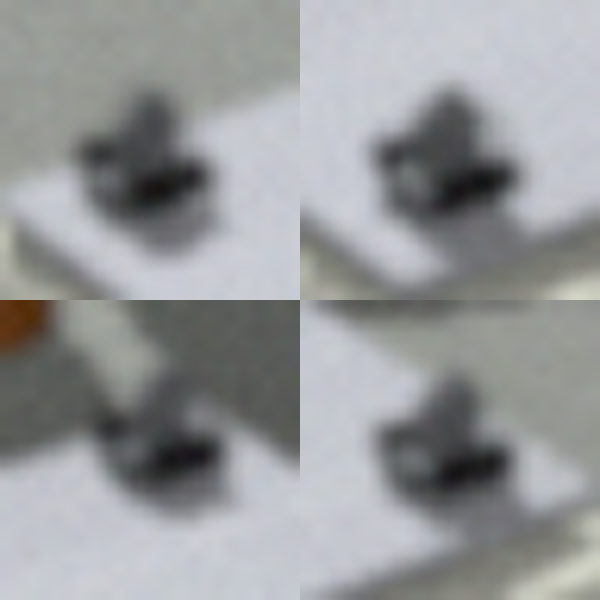

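```bash
python3 -m inch '[0,-0.08,0.5,-0.06,0,0.4,0, 0,-0.08,1,-0.06,0,0.4,0, 0,-0.08,1.2,-0.06,0,0.4,0, 0,-0.08,1.2,-0.06,0,0.4,0, 0,-0.08,1.2,-0.06,0,0.4,0]';python3 -c "
from h import *
plan([547.5,209.6,90],21-180)
d=imaging.get_image('wrist')
im=d['img'][:,:,::-1]
a=cv2.resize(np.hstack([im[120:185,155:220],im[120:185,405:470]]),None,fx=6,fy=6,interpolation=cv2.INTER_CUBIC)
cv2.imwrite('pics/l_w.png',cv2.convertScaleAbs(a,alpha=1.6,beta=20))
d=imaging.get_image('side')
cv2.imwrite('pics/l_sc.png',cv2.resize(d['img'][155:225,275:385,::-1],None,fx=7,fy=7,interpolation=cv2.INTER_CUBIC))
plan([547.5,209.6,90],21-180)
"
```

```text
clock: 8.35
eef_pos: [548.1, 212.2, 92.2]
tool_rot: [-1.571, -0.0, -2.78]
force: [0.3, -0.5, -1.3]
width: 11.0
shift cm [0.147 0.216 0.22 ] turn [-0.01 -0.26  0.01]
pos [548.1  212.18  92.16] rpy [-8.9990e+01 -1.0000e-02 -1.5926e+02] F [ 0.28 -0.55 -1.28] w 11.0 t 8.35
shift cm [0.159 0.238 0.227] turn [-0.   -0.26 -0.01]
pos [548.18 212.28  92.38] rpy [-9.0000e+01  1.0000e-02 -1.5926e+02] F [ 0.15  0.03 -2.86] w 11.2 t 8.45
```

View pics/l_w.png

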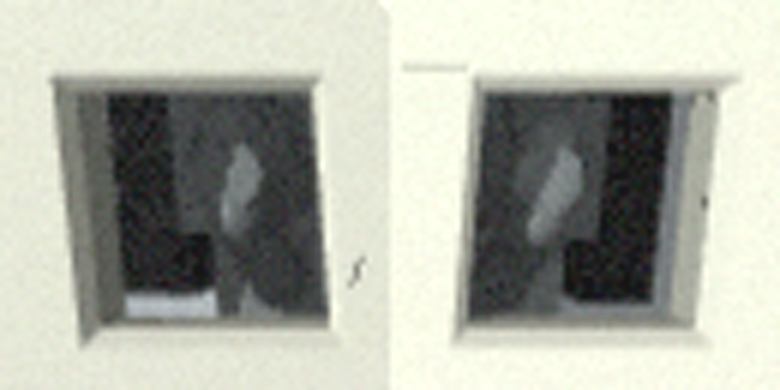

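View pics/l_sc.png

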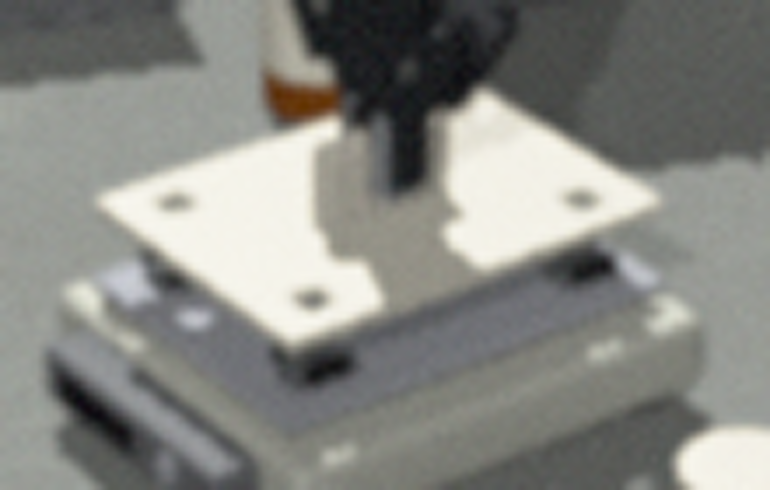

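```bash
python3 -m inch '[0,-0.1,0,-0.05,0,0.2,0, 0,-0.1,0.1,-0.05,0,0.2,0, 0,-0.1,0.2,-0.05,0,0.2,0, 0,-0.1,0.3,-0.05,0,0.2,0, 0,-0.1,0.3,-0.05,0,0.2,0]'; python3 -m inch '[0,0,0.1,0,0,0,0, 0,0,0.2,0,0,0,0, 0,0,0.2,0,0,0,0]'; python3 -c "
from h import *
plan([547.5,209.6,90],21-180)
d=imaging.get_image('wrist')
im=d['img'][:,:,::-1]
a=cv2.resize(np.hstack([im[120:185,155:220],im[120:185,405:470]]),None,fx=6,fy=6,interpolation=cv2.INTER_CUBIC)
cv2.imwrite('pics/m_w.png',cv2.convertScaleAbs(a,alpha=1.6,beta=20))
"
```

```text
clock: 8.95
eef_pos: [548.6, 213.1, 89.1]
tool_rot: [-1.571, -0.0, -2.783]
force: [0.6, 0.9, -2.7]
width: 10.7
clock: 9.25
eef_pos: [548.7, 213.1, 87.1]
tool_rot: [-1.571, -0.0, -2.783]
force: [-0.7, -0.1, -1.5]
width: 10.6
shift cm [ 0.237 -0.289  0.287] turn [ 0.   -0.46  0.02]
pos [548.71 213.12  87.11] rpy [-9.0000e+01 -2.0000e-02 -1.5946e+02] F [-0.66 -0.15 -1.45] w 10.6 t 9.25
```

View pics/m_w.png

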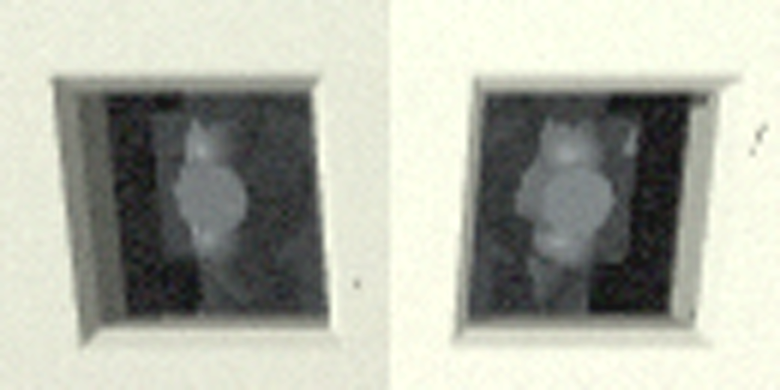

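The round stud tips sit at crop (212,200) and (580,200), in the middle of the holes' lower openings at (215,206) and (582,206). The plate is well aligned, so I keep going down.

```bash
python3 -m inch '[0,0,0.1,0,0,0,0, 0,0,0.2,0,0,0,0, 0,0,0.2,0,0,0,0]'; python3 -m inch '[0,0,0.1,0,0,0,0, 0,0,0.1,0,0,0,0]'; python3 -m inch '[0,0,0.1,0,0,0,0, 0,0,0.1,0,0,0,0]'
```

```text
clock: 9.6
eef_pos: [548.7, 213.1, 85.1]
tool_rot: [-1.571, -0.0, -2.783]
force: [0.1, -0.2, -1.6]
width: 10.6
clock: 9.8
eef_pos: [549.0, 213.2, 84.3]
tool_rot: [-1.571, 0.0, -2.783]
force: [0.8, 0.0, -1.6]
width: 11.0
clock: 10.0
eef_pos: [549.1, 213.2, 83.5]
tool_rot: [-1.571, 0.001, -2.783]
force: [0.5, 0.4, -0.9]
width: 10.8
```

```bash
python3 -m inch '[0,0,0.1,0,0,0,0, 0,0,0.1,0,0,0,0]'; python3 -m inch '[0,0,0.05,0,0,0,0, 0,0,0.05,0,0,0,0]';python3 -c "
from h import *
plan([547.5,209.6,90],21-180)
d=imaging.get_image('wrist')
im=d['img'][:,:,::-1]
a=cv2.resize(np.hstack([im[120:185,155:220],im[120:185,405:470]]),None,fx=6,fy=6,interpolation=cv2.INTER_CUBIC)
cv2.imwrite('pics/n_w.png',cv2.convertScaleAbs(a,alpha=1.6,beta=20))
d=imaging.get_image('side')
cv2.imwrite('pics/n_sc.png',cv2.resize(d['img'][155:225,275:385,::-1],None,fx=7,fy=7,interpolation=cv2.INTER_CUBIC))
"
```

```text
clock: 10.2
eef_pos: [549.2, 213.2, 82.7]
tool_rot: [-1.571, 0.001, -2.783]
force: [-0.3, 0.7, 2.8]
width: 11.0
clock: 10.4
eef_pos: [549.2, 213.2, 82.2]
tool_rot: [-1.571, 0.001, -2.783]
force: [0.1, 0.5, 5.6]
width: 10.7
shift cm [ 0.285 -0.775  0.272] turn [ 0.   -0.46 -0.05]
pos [549.22 213.15  82.25] rpy [-9.0000e+01  5.0000e-02 -1.5946e+02] F [0.1  0.53 5.56] w 10.7 t 10.4
```

View pics/n_w.png

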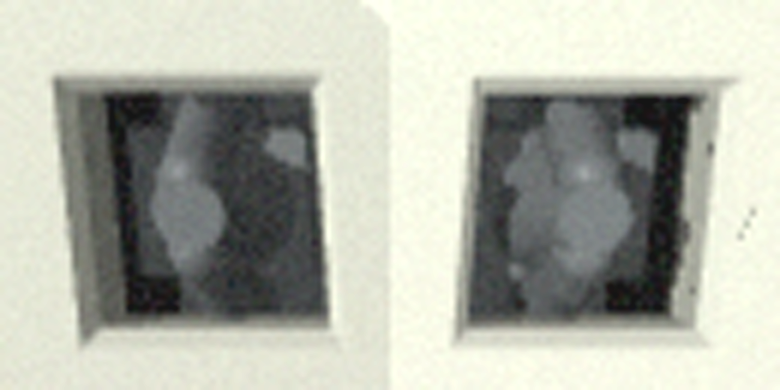

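View pics/n_sc.png

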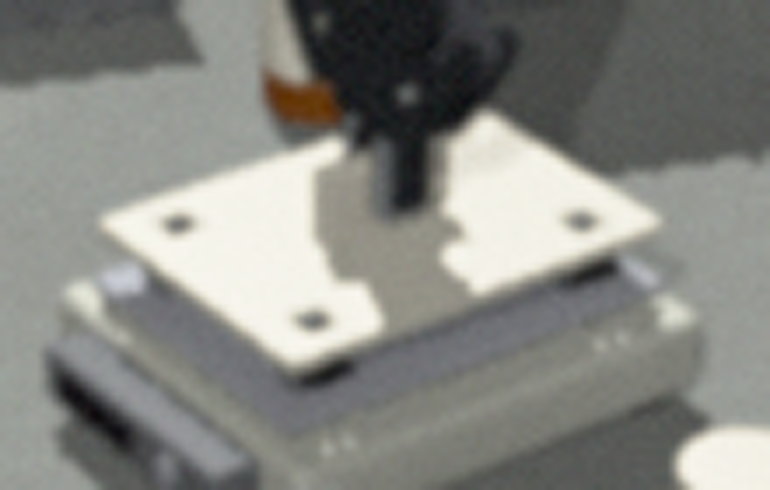

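The force reads 5.6 N with the underside about 71 mm up, so the plate rests on the barbs. I let go and rise.

```bash
python3 -m inch '[0,0,-0.1,0,0,0,0, 0.5,0,-0.1,0,0,0,0, 0.5,0,-0.1,0,0,0,0, 0.5,0,-0.1,0,0,0,0, 0.5,0,-0.1,0,0,0,0, 0.5,0,-0.1,0,0,0,0, 0.5,0,-1,0,0,0,0, 0.5,0,-3,0,0,0,0, 0.5,0,-7,0,0,0,0, 0,0,-10,0,0,0,0, 0,0,-10,0,0,0,0]'; python3 -c "
from h import *
d=imaging.get_image('wrist');cv2.imwrite('pics/o_w.png',d['img'][:,:,::-1])
d=imaging.get_image('side')
cv2.imwrite('pics/o_sc.png',cv2.resize(d['img'][155:225,275:385,::-1],None,fx=7,fy=7,interpolation=cv2.INTER_CUBIC))
plan([547.5,209.6,90],21-180)
"
```

```text
clock: 11.6
eef_pos: [551.9, 213.3, 186.6]
tool_rot: [-1.57, 0.008, -2.783]
force: [0.4, 0.2, 0.1]
width: 14.3
shift cm [0.291 9.273 0.31 ] turn [ 0.03 -0.44 -0.09]
pos [549.02 213.42 182.74] rpy [-9.0030e+01  9.0000e-02 -1.5944e+02] F [ 0.2  -0.46 -0.21] w 0.5 t 11.7
```

View pics/o_w.png

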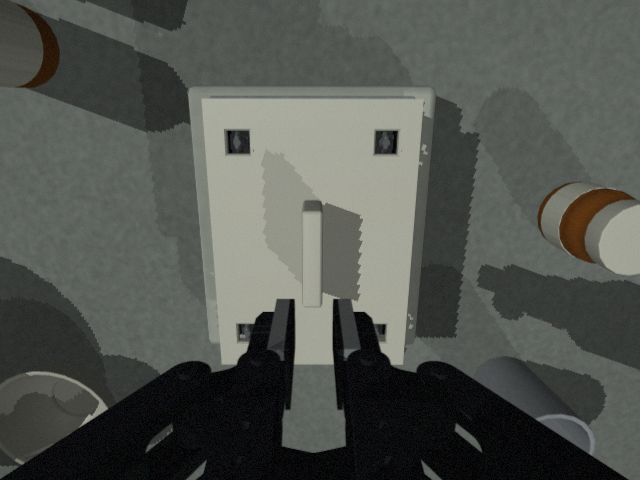

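View pics/o_sc.png

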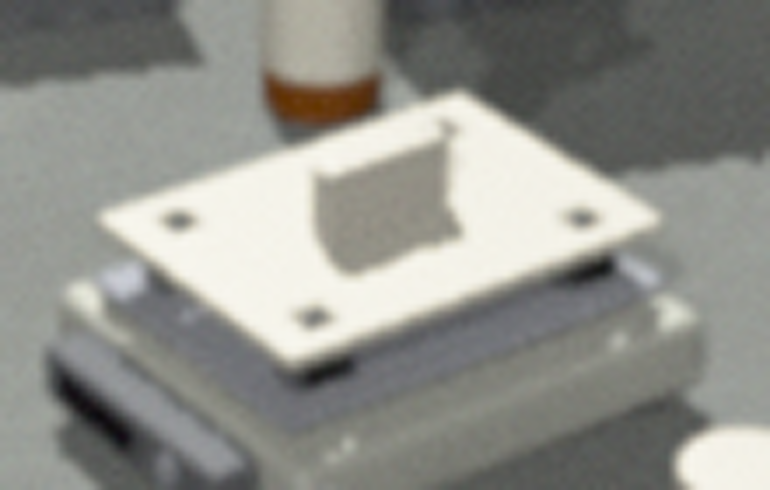

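The plate sits level on the barbs, with all four tips in their holes. Next I press the +x end with shut fingers, 65 mm out along the plate axis.

```bash
python3 -m inch '[0,-4.5,0,0,0,0,0, 0,-6.5,0,0,0,0,0, 0,-6.5,0,0,0,0,0, 0,-6.5,3,0,0,0,0, 0,-6.5,6,0,0,0,0, 0,-6.5,8.5,0,0,0,0, 0,-6.5,9.7,0,0,0,0, 0,-6.5,9.7,0,0,0,0, 0,-6.5,9.7,0,0,0,0]'; python3 -c "
from h import *
d=imaging.get_image('wrist');cv2.imwrite('pics/p_w.png',d['img'][:,:,::-1])
d=imaging.get_image('side')
cv2.imwrite('pics/p_sc.png',cv2.resize(d['img'][135:225,270:390,::-1],None,fx=6,fy=6,interpolation=cv2.INTER_CUBIC))
plan([548.5+60.8,213.2+23,77],21-180)
"
```

```text
clock: 12.6
eef_pos: [609.9, 235.7, 85.3]
tool_rot: [-1.57, 0.0, -2.783]
force: [0.4, 1.0, 0.7]
width: -0.1
shift cm [ 0.116  0.924 -0.065] turn [-0.01 -0.46 -0.13]
pos [610.6  235.99  86.24] rpy [-8.9990e+01  1.3000e-01 -1.5946e+02] F [-0.14  0.14  0.41] w 0.3 t 12.7
```

View pics/p_sc.png

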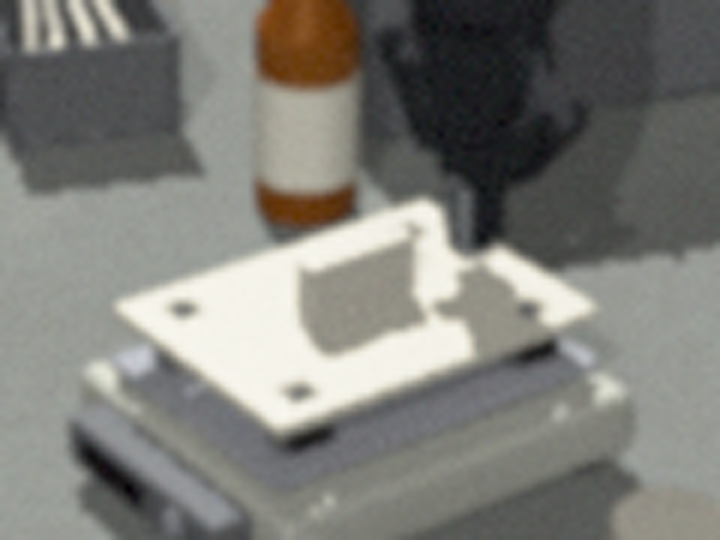

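```bash
python3 -m inch '[0,0,0.2,0,0,0,0, 0,0,0.4,0,0,0,0, 0,0,0.6,0,0,0,0, 0,0,0.6,0,0,0,0]'; python3 -m inch '[0,0,0.1,0,0,0,0, 0,0,0.1,0,0,0,0]'; python3 -m inch '[0,0,0.1,0,0,0,0, 0,0,0.1,0,0,0,0]'
```

```text
clock: 13.1
eef_pos: [609.4, 236.0, 78.6]
tool_rot: [-1.571, -0.0, -2.783]
force: [0.5, -0.7, -0.2]
width: 0.1
clock: 13.3
eef_pos: [609.8, 236.0, 77.7]
tool_rot: [-1.571, 0.0, -2.783]
force: [0.5, 0.3, -1.2]
width: -0.2
clock: 13.5
eef_pos: [609.8, 236.0, 76.9]
tool_rot: [-1.571, 0.0, -2.783]
force: [0.3, -0.3, 0.8]
width: -0.1
```

```bash
python3 -m inch '[0,0,0.1,0,0,0,0, 0,0,0.1,0,0,0,0]'
```

```text
clock: 13.7
eef_pos: [609.9, 236.0, 76.0]
tool_rot: [-1.571, 0.0, -2.783]
force: [-1.3, -0.7, 2.0]
width: -0.0
```

```bash
python3 -m inch '[0,0,0.05,0,0,0,0, 0,0,0.05,0,0,0,0]';python3 -m inch '[0,0,0.05,0,0,0,0, 0,0,0.05,0,0,0,0]'
```

```text
clock: 13.9
eef_pos: [609.9, 236.0, 75.6]
tool_rot: [-1.571, 0.001, -2.783]
force: [0.1, 0.5, 3.8]
width: -0.1
clock: 14.1
eef_pos: [610.0, 236.0, 75.2]
tool_rot: [-1.571, 0.001, -2.783]
force: [-0.9, 0.4, 5.4]
width: 0.3
```

```bash
python3 -m inch '[0,0,0.05,0,0,0,0, 0,0,0.05,0,0,0,0]';python3 -m inch '[0,0,0.05,0,0,0,0, 0,0,0.05,0,0,0,0]'
```

```text
clock: 14.3
eef_pos: [610.0, 236.0, 74.9]
tool_rot: [-1.571, 0.001, -2.783]
force: [-1.6, -1.2, 6.6]
width: 0.1
clock: 14.5
eef_pos: [610.1, 236.0, 74.7]
tool_rot: [-1.571, 0.001, -2.783]
force: [-1.8, -0.4, 8.0]
width: 0.2
```

```bash
python3 -m inch '[0,0,0.05,0,0,0,0, 0,0,0.05,0,0,0,0]';python3 -m inch '[0,0,0.05,0,0,0,0, 0,0,0.05,0,0,0,0]'
```

```text
clock: 14.7
eef_pos: [610.2, 236.0, 74.4]
tool_rot: [-1.571, 0.001, -2.783]
force: [-2.0, -0.2, 9.6]
width: 0.1
clock: 14.9
eef_pos: [610.3, 236.0, 74.2]
tool_rot: [-1.571, 0.001, -2.783]
force: [-2.2, -0.6, 11.3]
width: 0.1
```

```bash
python3 -m inch '[0,0,0.05,0,0,0,0, 0,0,0.05,0,0,0,0]';python3 -m inch '[0,0,0.05,0,0,0,0, 0,0,0.05,0,0,0,0]'
```

```text
clock: 15.1
eef_pos: [610.4, 236.0, 73.8]
tool_rot: [-1.571, 0.002, -2.783]
force: [-1.9, -0.9, 12.0]
width: 0.1
clock: 15.3
eef_pos: [610.3, 235.8, 72.5]
tool_rot: [-1.57, 0.001, -2.783]
force: [-0.1, 0.1, 3.4]
width: -0.1
```

```bash
python3 -m inch '[0,0,0.1,0,0,0,0, 0,0,0.1,0,0,0,0]';python3 -m inch '[0,0,0.1,0,0,0,0, 0,0,0.1,0,0,0,0]'
```

```text
clock: 15.5
eef_pos: [609.7, 235.9, 70.5]
tool_rot: [-1.571, -0.0, -2.783]
force: [-0.1, -0.8, 0.5]
width: 0.1
clock: 15.7
eef_pos: [609.3, 236.0, 69.2]
tool_rot: [-1.571, -0.001, -2.783]
force: [0.8, -0.1, 0.0]
width: -0.4
```

```bash
python3 -m inch '[0,0,0.1,0,0,0,0, 0,0,0.1,0,0,0,0]';python3 -m inch '[0,0,0.1,0,0,0,0, 0,0,0.1,0,0,0,0]'
```

```text
clock: 15.9
eef_pos: [609.3, 236.0, 68.7]
tool_rot: [-1.571, -0.001, -2.783]
force: [-0.2, 0.7, 2.9]
width: -0.1
clock: 16.1
eef_pos: [609.4, 236.0, 68.4]
tool_rot: [-1.571, -0.0, -2.783]
force: [-3.2, 0.7, 7.7]
width: 0.0
```

```bash
python3 -m inch '[0,0,0.05,0,0,0,0, 0,0,0.05,0,0,0,0]';python3 -m inch '[0,0,0.05,0,0,0,0, 0,0,0.05,0,0,0,0]'
```

```text
clock: 16.3
eef_pos: [609.4, 236.1, 68.2]
tool_rot: [-1.572, -0.0, -2.783]
force: [-3.0, -0.3, 8.7]
width: -0.1
clock: 16.5
eef_pos: [609.4, 236.1, 68.0]
tool_rot: [-1.572, -0.0, -2.783]
force: [-3.9, -0.4, 11.0]
width: -0.2
```

```bash
python3 -m inch '[0,0,0.05,0,0,0,0, 0,0,0.05,0,0,0,0]'
```

```text
clock: 16.7
eef_pos: [609.4, 236.0, 67.8]
tool_rot: [-1.572, -0.0, -2.783]
force: [-3.8, -0.1, 12.9]
width: -0.4
```

```bash
python3 -m inch '[0,0,0.05,0,0,0,0, 0,0,0.05,0,0,0,0]'
```

```text
clock: 16.9
eef_pos: [609.5, 236.0, 67.5]
tool_rot: [-1.572, -0.0, -2.783]
force: [-3.7, -0.9, 13.9]
width: -0.4
```

```bash
python3 -m inch '[0,0,0.03,0,0,0,0, 0,0,0.03,0,0,0,0]'
```

```text
clock: 17.1
eef_pos: [609.4, 236.0, 67.3]
tool_rot: [-1.572, -0.0, -2.783]
force: [-4.7, -0.5, 15.3]
width: 0.1
```

```bash
python3 -m inch '[0,0,0.03,0,0,0,0, 0,0,0.03,0,0,0,0]'
```

```text
clock: 17.3
eef_pos: [609.5, 236.1, 67.1]
tool_rot: [-1.572, 0.0, -2.783]
force: [-4.8, -0.6, 15.6]
width: 0.0
```

```bash
python3 -m inch '[0,0,0.02,0,0,0,0, 0,0,0.02,0,0,0,0]'
```

```text
clock: 17.5
eef_pos: [609.5, 236.0, 66.9]
tool_rot: [-1.572, 0.0, -2.783]
force: [-4.5, -0.5, 15.4]
width: 0.2
```

```bash
python3 -m inch '[0,0,0.02,0,0,0,0, 0,0,0.02,0,0,0,0]'
```

```text
clock: 17.7
eef_pos: [609.5, 236.0, 66.5]
tool_rot: [-1.572, 0.0, -2.783]
force: [-3.5, -1.4, 11.8]
width: 0.2
```

```bash
python3 -m inch '[0,0,0.02,0,0,0,0, 0,0,0.02,0,0,0,0]'
```

```text
clock: 17.9
eef_pos: [609.4, 236.1, 66.0]
tool_rot: [-1.572, -0.0, -2.783]
force: [-3.2, -1.0, 13.1]
width: 0.1
```

```bash
python3 -m inch '[0,0,0.03,0,0,0,0, 0,0,0.03,0,0,0,0]'
```

```text
clock: 18.1
eef_pos: [609.4, 236.1, 65.8]
tool_rot: [-1.572, -0.0, -2.783]
force: [-3.3, 0.4, 13.8]
width: 0.1
```

```bash
python3 -m inch '[0,0,0.03,0,0,0,0, 0,0,0.03,0,0,0,0]'
```

```text
clock: 18.3
eef_pos: [609.5, 236.1, 65.7]
tool_rot: [-1.572, -0.0, -2.783]
force: [-4.6, -0.6, 14.6]
width: -0.1
```

The force dropped at about 15.5 N as the board sank to about 66 mm, which looks like the clicks at this end. Now the other end.

```bash
python3 -m inch '[0,0,-1,0,0,0,0, 0,0,-4,0,0,0,0, 0,0,-8,0,0,0,0, 0,4.5,-8,0,0,0,0, 0,9,-8,0,0,0,0, 0,12.5,-8,0,0,0,0, 0,13,-8,0,0,0,0, 0,13,-8,0,0,0,0]'; python3 -c "
from h import *
d=imaging.get_image('wrist');cv2.imwrite('pics/q_w.png',d['img'][:,:,::-1])
d=imaging.get_image('side')
cv2.imwrite('pics/q_sc.png',cv2.resize(d['img'][155:225,275:385,::-1],None,fx=7,fy=7,interpolation=cv2.INTER_CUBIC))
plan([548.5-60.8,213.2-23,84],20.5-180)
"
```

```text
clock: 19.1
eef_pos: [487.5, 190.5, 144.3]
tool_rot: [-1.571, 0.0, -2.783]
force: [0.7, 0.8, 0.5]
width: -0.0
shift cm [0.219 6.021 0.008] turn [-0.02  0.08 -0.12]
pos [489.6  191.02 144.22] rpy [-8.9980e+01  1.2000e-01 -1.5941e+02] F [-0.02  0.21  0.15] w -0.1 t 19.2
```

View pics/q_w.png

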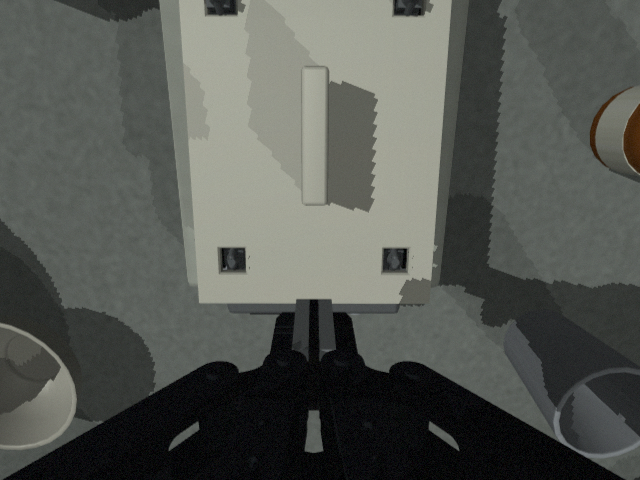

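View pics/q_sc.png

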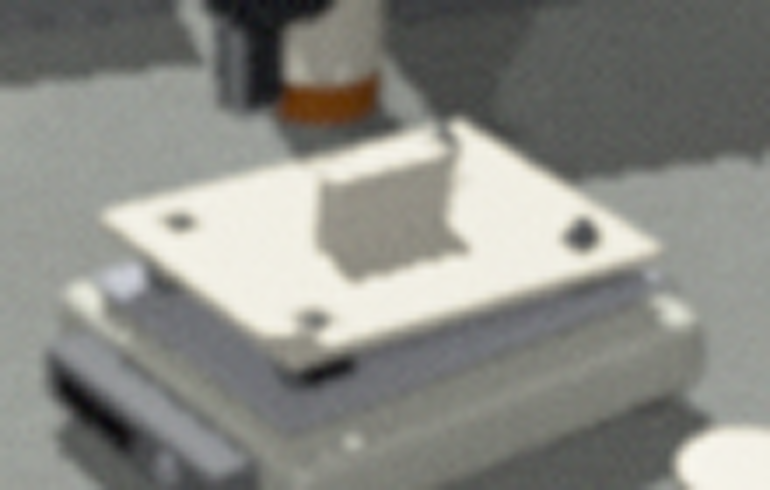

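The far end is down, with its stud standing proud at (582,235), and the near end is still on its barbs. I press the near end.

```bash
python3 -m inch '[0,0,3,0,0,0,0, 0,0,5,0,0,0,0, 0,0,6,0,0,0,0, 0,0,6.5,0,0,0,0, 0,0,6.7,0,0,0,0, 0,0,6.7,0,0,0,0]'; python3 -m inch '[0,0,0.1,0,0,0,0, 0,0,0.1,0,0,0,0]'
```

```text
clock: 19.8
eef_pos: [488.7, 190.4, 77.4]
tool_rot: [-1.571, 0.001, -2.783]
force: [0.5, -0.9, 0.1]
width: 0.0
clock: 20.0
eef_pos: [488.7, 190.5, 76.7]
tool_rot: [-1.571, 0.002, -2.783]
force: [0.2, 0.3, 0.9]
width: -0.0
```

```bash
python3 -m inch '[0,0,0.1,0,0,0,0, 0,0,0.1,0,0,0,0]'; python3 -m inch '[0,0,0.05,0,0,0,0, 0,0,0.05,0,0,0,0]'
```

```text
clock: 20.2
eef_pos: [488.6, 190.5, 75.5]
tool_rot: [-1.571, 0.002, -2.783]
force: [-0.4, 0.2, 4.5]
width: 0.1
clock: 20.4
eef_pos: [488.6, 190.5, 75.1]
tool_rot: [-1.571, 0.001, -2.783]
force: [-0.7, -0.4, 7.6]
width: -0.2
```

```bash
python3 -m inch '[0,0,0.05,0,0,0,0, 0,0,0.05,0,0,0,0]'; python3 -m inch '[0,0,0.05,0,0,0,0, 0,0,0.05,0,0,0,0]'
```

```text
clock: 20.6
eef_pos: [488.6, 190.5, 74.8]
tool_rot: [-1.571, 0.002, -2.783]
force: [-0.1, 0.0, 8.3]
width: 0.2
clock: 20.8
eef_pos: [488.6, 190.4, 74.3]
tool_rot: [-1.571, 0.001, -2.783]
force: [0.6, -0.0, 8.3]
width: 0.0
```

```bash
python3 -m inch '[0,0,0.05,0,0,0,0, 0,0,0.05,0,0,0,0]'; python3 -m inch '[0,0,0.05,0,0,0,0, 0,0,0.05,0,0,0,0]'
```

```text
clock: 21.0
eef_pos: [488.5, 190.4, 73.7]
tool_rot: [-1.571, 0.001, -2.783]
force: [-0.3, 0.1, 7.3]
width: -0.2
clock: 21.2
eef_pos: [488.0, 190.4, 72.5]
tool_rot: [-1.571, 0.0, -2.783]
force: [0.1, 1.3, 0.9]
width: -0.2
```

Past the barbs. I go on down to the pads.

```bash
python3 -m inch '[0,0,0.1,0,0,0,0, 0,0,0.2,0,0,0,0, 0,0,0.2,0,0,0,0]'; python3 -m inch '[0,0,0.1,0,0,0,0, 0,0,0.1,0,0,0,0]'
```

```text
clock: 21.5
eef_pos: [487.5, 190.3, 70.1]
tool_rot: [-1.571, -0.001, -2.783]
force: [0.1, 1.1, -0.5]
width: 0.5
clock: 21.7
eef_pos: [487.5, 190.3, 69.2]
tool_rot: [-1.571, -0.001, -2.783]
force: [-0.2, 1.0, 1.3]
width: 0.5
```

```bash
python3 -m inch '[0,0,0.1,0,0,0,0, 0,0,0.1,0,0,0,0]'
```

```text
clock: 21.9
eef_pos: [487.8, 190.3, 68.3]
tool_rot: [-1.571, -0.0, -2.783]
force: [-0.3, -0.0, 0.4]
width: 0.2
```

```bash
python3 -m inch '[0,0,0.1,0,0,0,0, 0,0,0.1,0,0,0,0]'
```

```text
clock: 22.1
eef_pos: [487.9, 190.4, 67.7]
tool_rot: [-1.571, -0.0, -2.783]
force: [-1.8, -0.6, 4.7]
width: -0.1
```

```bash
python3 -m inch '[0,0,0.05,0,0,0,0, 0,0,0.05,0,0,0,0]'; python3 -m inch '[0,0,0.05,0,0,0,0, 0,0,0.05,0,0,0,0]'
```

```text
clock: 22.3
eef_pos: [487.9, 190.3, 67.5]
tool_rot: [-1.571, 0.0, -2.783]
force: [-1.1, 0.2, 8.2]
width: 0.2
clock: 22.5
eef_pos: [487.9, 190.3, 67.3]
tool_rot: [-1.572, 0.0, -2.783]
force: [-1.3, 0.1, 10.2]
width: 0.4
```

```bash
python3 -m inch '[0,0,0.05,0,0,0,0, 0,0,0.05,0,0,0,0]'
```

```text
clock: 22.7
eef_pos: [487.9, 190.4, 66.9]
tool_rot: [-1.572, 0.0, -2.783]
force: [-2.4, -1.1, 10.7]
width: -0.1
```

```bash
python3 -m inch '[0,0,0.05,0,0,0,0, 0,0,0.05,0,0,0,0]'
```

```text
clock: 22.9
eef_pos: [487.9, 190.4, 66.4]
tool_rot: [-1.572, 0.0, -2.783]
force: [-1.9, -0.9, 9.8]
width: 0.0
```

```bash
python3 -m inch '[0,0,0.05,0,0,0,0, 0,0,0.05,0,0,0,0]'
```

```text
clock: 23.1
eef_pos: [487.9, 190.3, 65.5]
tool_rot: [-1.571, 0.0, -2.783]
force: [-1.5, -1.1, 6.4]
width: -0.0
```

```bash
python3 -m inch '[0,0,0.05,0,0,0,0, 0,0,0.05,0,0,0,0]'
```

```text
clock: 23.3
eef_pos: [487.8, 190.3, 65.2]
tool_rot: [-1.572, 0.0, -2.783]
force: [-1.3, -0.9, 10.2]
width: 0.0
```

```bash
python3 -m inch '[0,0,0.04,0,0,0,0, 0,0,0.04,0,0,0,0]'
```

```text
clock: 23.5
eef_pos: [487.8, 190.3, 65.0]
tool_rot: [-1.572, 0.0, -2.783]
force: [-2.6, -0.3, 12.4]
width: 0.1
```

```bash
python3 -m inch '[0,0,0.05,0,0,0,0, 0,0,0.05,0,0,0,0]'
```

```text
clock: 23.7
eef_pos: [487.8, 190.3, 64.8]
tool_rot: [-1.572, 0.0, -2.783]
force: [-3.7, -1.2, 13.9]
width: 0.2
```

```bash
python3 -m inch '[0,0,0.03,0,0,0,0, 0,0,0.03,0,0,0,0]'
```

```text
clock: 23.9
eef_pos: [487.9, 190.3, 64.6]
tool_rot: [-1.572, 0.0, -2.783]
force: [-4.1, -0.7, 16.1]
width: 0.4
```

Clicked here: the force dropped from 10.7 to 6.4 N, then stayed stiff up to 16 N. Now a second press on the first end. On the way I look at it.

```bash
python3 -m inch '[0,0,-1,0,0,0,0, 0,0,-4,0,0,0,0, 0,0,-8,0,0,0,0, 0,-4.5,-8,0,0,0,0, 0,-9,-8,0,0,0,0, 0,-12.5,-8,0,0,0,0, 0,-13,-8,0,0,0,0, 0,-13,-8,0,0,0,0]'; python3 -c "
from h import *
d=imaging.get_image('side')
cv2.imwrite('pics/r_sc.png',cv2.resize(d['img'][155:225,275:385,::-1],None,fx=7,fy=7,interpolation=cv2.INTER_CUBIC))
plan([548.5+60.8,213.2+23,66],20.5-180)
"; python3 -m inch '[0,0,3,0,0,0,0, 0,0,5,0,0,0,0, 0,0,6.5,0,0,0,0, 0,0,7.2,0,0,0,0, 0,0,7.4,0,0,0,0, 0,0,7.5,0,0,0,0, 0,0,7.5,0,0,0,0]'
```

```text
clock: 24.7
eef_pos: [609.9, 235.8, 142.8]
tool_rot: [-1.57, -0.001, -2.783]
force: [-0.9, -0.7, -0.4]
width: 0.1
shift cm [-0.097  7.678 -0.07 ] turn [-0.02  0.02  0.11]
pos [608.77 235.28 142.78] rpy [-8.9980e+01 -1.1000e-01 -1.5948e+02] F [-0.13  0.42 -0.4 ] w -0.2 t 24.75
clock: 25.45
eef_pos: [610.2, 236.0, 69.1]
tool_rot: [-1.571, 0.001, -2.783]
force: [0.1, 0.1, 0.5]
width: -0.1
```

View pics/r_sc.png

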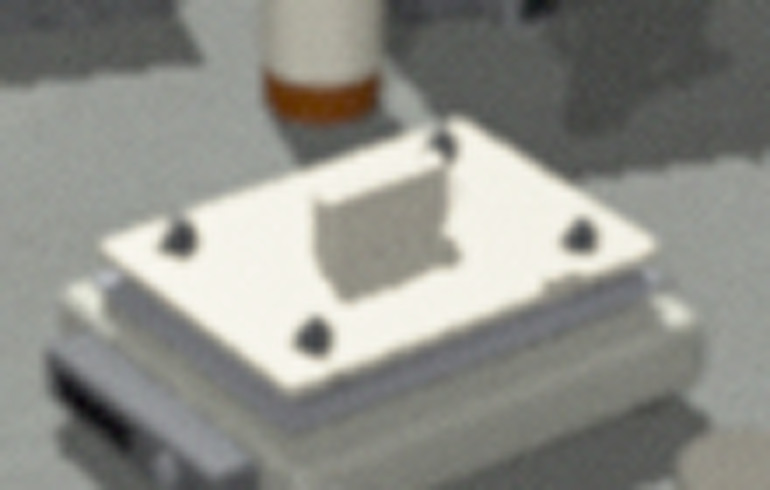

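All four studs stand through. I check the far end by touch.

```bash
python3 -m inch '[0,0,0.1,0,0,0,0, 0,0,0.1,0,0,0,0]'
```

```text
clock: 25.65
eef_pos: [609.9, 236.1, 67.7]
tool_rot: [-1.571, 0.001, -2.783]
force: [-0.0, 0.6, 0.0]
width: -0.3
```

```bash
python3 -m inch '[0,0,0.1,0,0,0,0, 0,0,0.1,0,0,0,0]'
```

```text
clock: 25.85
eef_pos: [609.7, 236.0, 66.3]
tool_rot: [-1.571, -0.0, -2.783]
force: [-0.6, 0.2, -0.1]
width: 0.1
```

```bash
python3 -m inch '[0,0,0.05,0,0,0,0, 0,0,0.05,0,0,0,0]'
```

```text
clock: 26.05
eef_pos: [609.7, 236.0, 66.0]
tool_rot: [-1.571, 0.0, -2.783]
force: [-0.9, 0.2, 2.1]
width: -0.5
```

```bash
python3 -m inch '[0,0,0.05,0,0,0,0, 0,0,0.05,0,0,0,0]'
```

```text
clock: 26.25
eef_pos: [609.7, 236.0, 65.7]
tool_rot: [-1.571, 0.0, -2.783]
force: [-1.5, -0.7, 4.5]
width: -0.1
```

```bash
python3 -m inch '[0,0,0.05,0,0,0,0, 0,0,0.1,0,0,0,0, 0,0,0.1,0,0,0,0]'
```

```text
clock: 26.55
eef_pos: [609.7, 236.0, 65.3]
tool_rot: [-1.571, 0.0, -2.783]
force: [-2.7, 0.2, 8.8]
width: 0.0
```

```bash
python3 -m inch '[0,0,0.05,0,0,0,0, 0,0,0.05,0,0,0,0]'
```

```text
clock: 26.75
eef_pos: [609.8, 236.0, 65.1]
tool_rot: [-1.572, 0.0, -2.783]
force: [-2.6, -0.7, 11.5]
width: -0.4
```

```bash
python3 -m inch '[0,0,0.05,0,0,0,0, 0,0,0.05,0,0,0,0]'
```

```text
clock: 26.95
eef_pos: [609.8, 236.0, 64.9]
tool_rot: [-1.572, 0.0, -2.783]
force: [-4.1, -0.4, 13.1]
width: -0.1
```

```bash
python3 -m inch '[0,0,0.05,0,0,0,0, 0,0,0.05,0,0,0,0]';  python3 -m inch '[0,0,-1,0,0,0,0, 0,0,-5,0,0,0,0, 0,1.8,-8,0,0,0,0, 0,6.3,-10,0,0,0,0, 0,10.8,-10,0,0,0,0, 0,15,-10,0,0,0,0, 0,17,-10,0,0,0,0, 0,17,-10,0,0,0,0]'; python3 -c "
from h import *
plan([548.5,213.2,66],20.5-180)
d=imaging.get_image('side')
cv2.imwrite('pics/s_sc.png',cv2.resize(d['img'][155:225,275:385,::-1],None,fx=7,fy=7,interpolation=cv2.INTER_CUBIC))
d=imaging.get_image('wrist');cv2.imwrite('pics/s_w.png',d['img'][:,:,::-1])
"
```

```text
clock: 27.15
eef_pos: [609.7, 236.0, 64.7]
tool_rot: [-1.572, 0.001, -2.783]
force: [-4.8, -0.6, 15.6]
width: 0.1
clock: 27.95
eef_pos: [447.3, 175.4, 162.9]
tool_rot: [-1.572, -0.003, -2.784]
force: [0.8, 0.5, 0.8]
width: 0.2
shift cm [-10.824   9.663   0.018] turn [ 0.09 -0.02  0.16]
pos [447.34 175.44 162.94] rpy [ -90.09   -0.16 -159.52] F [0.85 0.54 0.84] w 0.2 t 27.95
```

View pics/s_sc.png

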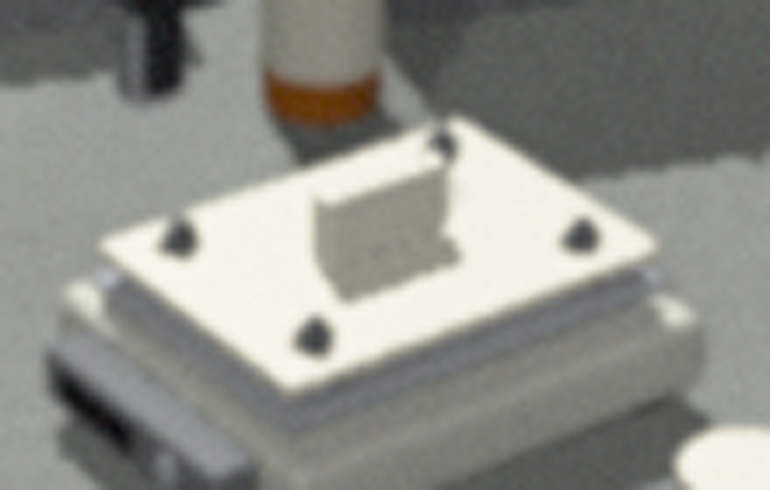

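View pics/s_w.png

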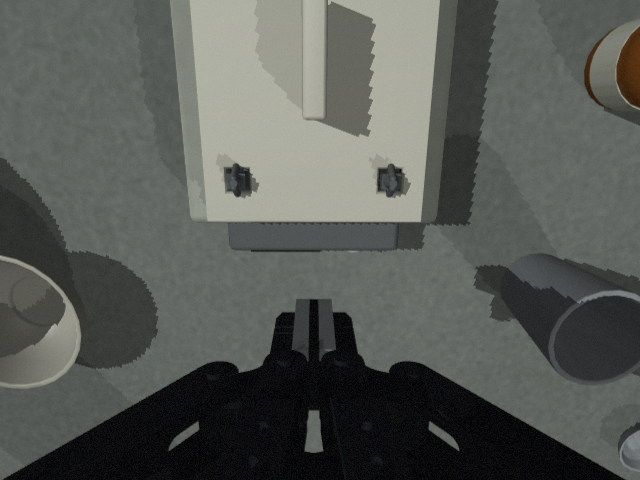

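All four studs and barbs stand above the board, which lies parallel to the platform. I check each corner by a light touch, 42 mm / ±45 mm off centre: a clicked corner should meet the finger at about 66 mm, an unclicked one at 68 mm or more.

```bash
python3 -m inch '[0,-3,2,-2.3,0,0,0, 0,-6.6,4,-4.5,0,0,0, 0,-6.6,7,-4.5,0,0,0, 0,-6.6,9,-4.5,0,0,0, 0,-6.6,9.5,-4.5,0,0,0, 0,-6.6,9.5,-4.5,0,0,0, 0,-6.6,9.5,-4.5,0,0,0]'; python3 -m inch '[0,0,0.1,0,0,0,0, 0,0,0.1,0,0,0,0]'; python3 -m inch '[0,0,0.1,0,0,0,0, 0,0,0.1,0,0,0,0]'
```

```text
clock: 28.75
eef_pos: [497.8, 241.5, 68.5]
tool_rot: [-1.57, 0.002, -2.783]
force: [0.5, -0.2, 0.0]
width: 0.3
clock: 28.95
eef_pos: [497.1, 241.8, 67.5]
tool_rot: [-1.571, 0.001, -2.783]
force: [-0.4, -0.1, 0.2]
width: 0.1
clock: 29.15
eef_pos: [496.6, 241.7, 66.0]
tool_rot: [-1.571, 0.001, -2.783]
force: [0.8, 1.0, 0.1]
width: -0.0
```

```bash
python3 -m inch '[0,0,0.05,0,0,0,0, 0,0,0.05,0,0,0,0]'; python3 -m inch '[0,0,0.05,0,0,0,0, 0,0,0.05,0,0,0,0]'
```

```text
clock: 29.35
eef_pos: [496.7, 241.7, 65.7]
tool_rot: [-1.571, 0.0, -2.783]
force: [-0.4, 0.0, 4.7]
width: -0.2
clock: 29.55
eef_pos: [496.6, 241.7, 65.4]
tool_rot: [-1.571, 0.0, -2.783]
force: [-1.2, -0.3, 7.8]
width: 0.2
```

```bash
python3 -m inch '[0,0,-2,0,0,0,0, 0,0,-5,0,0,0,0, 0,0,-5,4.5,0,0,0, 0,0,-5,9,0,0,0, 0,0,-2,9,0,0,0, 0,0,-0.3,9,0,0,0, 0,0,-0.3,9,0,0,0, 0,0,-0.3,9,0,0,0]'; python3 -m inch '[0,0,0.1,0,0,0,0, 0,0,0.1,0,0,0,0]'; python3 -m inch '[0,0,0.1,0,0,0,0, 0,0,0.1,0,0,0,0]'; python3 -m inch '[0,0,0.05,0,0,0,0, 0,0,0.05,0,0,0,0]'
```

```text
clock: 30.35
eef_pos: [527.8, 157.3, 67.8]
tool_rot: [-1.571, -0.001, -2.783]
force: [-0.3, -0.5, 1.7]
width: -0.3
clock: 30.55
eef_pos: [528.0, 158.0, 67.3]
tool_rot: [-1.571, 0.0, -2.782]
force: [-0.2, 0.5, 0.1]
width: -0.3
clock: 30.75
eef_pos: [528.2, 157.8, 66.0]
tool_rot: [-1.571, 0.0, -2.782]
force: [-0.4, 0.8, 0.8]
width: -0.3
clock: 30.95
eef_pos: [528.1, 157.8, 65.7]
tool_rot: [-1.572, 0.0, -2.783]
force: [0.1, 0.7, 5.4]
width: 0.4
```

Same height (about 66). Next the two corners of the +x end.

```bash
python3 -m inch '[0,0,-2,0,0,0,0, 0,0,-5,0,0,0,0, 0,-4.5,-5,0,0,0,0, 0,-8.4,-5,0,0,0,0, 0,-8.4,-2,0,0,0,0, 0,-8.4,-0.3,0,0,0,0, 0,-8.4,-0.3,0,0,0,0, 0,-8.4,-0.3,0,0,0,0]'; python3 -m inch '[0,0,0.1,0,0,0,0, 0,0,0.1,0,0,0,0]'; python3 -m inch '[0,0,0.1,0,0,0,0, 0,0,0.1,0,0,0,0]'; python3 -m inch '[0,0,0.05,0,0,0,0, 0,0,0.05,0,0,0,0]'
```

```text
clock: 31.75
eef_pos: [605.4, 186.0, 67.7]
tool_rot: [-1.571, -0.003, -2.784]
force: [-0.6, -0.4, 0.3]
width: 0.3
clock: 31.95
eef_pos: [606.1, 186.4, 67.5]
tool_rot: [-1.571, -0.001, -2.783]
force: [-1.6, -0.4, 1.1]
width: 0.1
clock: 32.15
eef_pos: [606.4, 186.6, 66.5]
tool_rot: [-1.571, -0.0, -2.783]
force: [-1.4, -0.2, 1.2]
width: -0.1
clock: 32.35
eef_pos: [606.7, 186.8, 66.0]
tool_rot: [-1.571, -0.0, -2.783]
force: [-0.5, -0.6, 3.3]
width: 0.3
```

```bash
python3 -m inch '[0,0,-2,0,0,0,0, 0,0,-5,0,0,0,0, 0,0,-5,-4.5,0,0,0, 0,0,-5,-9,0,0,0, 0,0,-2,-9,0,0,0, 0,0,-0.3,-9,0,0,0, 0,0,-0.3,-9,0,0,0, 0,0,-0.3,-9,0,0,0]'; python3 -m inch '[0,0,0.1,0,0,0,0, 0,0,0.1,0,0,0,0]'; python3 -m inch '[0,0,0.1,0,0,0,0, 0,0,0.1,0,0,0,0]'; python3 -m inch '[0,0,0.05,0,0,0,0, 0,0,0.05,0,0,0,0]'
```

```text
clock: 33.15
eef_pos: [576.0, 268.8, 68.9]
tool_rot: [-1.569, -0.0, -2.785]
force: [0.4, -0.6, -0.7]
width: -0.2
clock: 33.35
eef_pos: [575.9, 269.6, 68.5]
tool_rot: [-1.57, 0.001, -2.785]
force: [-0.9, -1.2, 0.3]
width: -0.3
clock: 33.55
eef_pos: [575.2, 270.7, 67.0]
tool_rot: [-1.571, -0.0, -2.784]
force: [-0.6, -0.8, 0.6]
width: -0.2
clock: 33.75
eef_pos: [575.0, 271.0, 66.4]
tool_rot: [-1.571, -0.0, -2.783]
force: [-0.7, -1.4, 1.7]
width: 0.0
```

```bash
python3 -m inch '[0,0,0.05,0,0,0,0, 0,0,0.05,0,0,0,0]';  python3 -m inch '[0,0,-2,0,0,0,0, 0,0,-6,0,0,0,0, 0,0,-11,0,0,0,0, 0,4.5,-13,2.3,0,0,0, 0,9,-13,4.5,0,0,0, 0,13.5,-13,4.5,0,0,0, 0,16,-13,4.5,0,0,0, 0,16,-13,4.5,0,0,0]'; python3 -c "
from h import *
plan([548.5,213.2,66],20.5-180)
for n in ['side','top']:
  d=imaging.get_image(n);cv2.imwrite(f'pics/z_{n}.png',d['img'][:,:,::-1])
"
```

```text
clock: 33.95
eef_pos: [575.1, 271.1, 65.9]
tool_rot: [-1.571, 0.0, -2.783]
force: [-2.4, -0.6, 3.2]
width: -0.2
clock: 34.75
eef_pos: [437.6, 171.8, 195.9]
tool_rot: [-1.573, -0.003, -2.785]
force: [1.0, 0.5, -0.1]
width: -0.2
shift cm [-11.871  12.957   0.025] turn [ 0.13 -0.05  0.15]
pos [437.62 171.79 195.89] rpy [-9.0130e+01 -1.5000e-01 -1.5955e+02] F [ 1.05  0.51 -0.08] w -0.2 t 34.75
```

View pics/z_side.png

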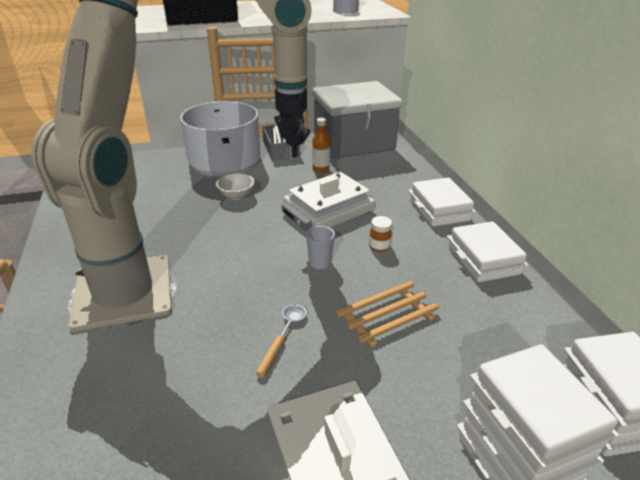

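View pics/z_top.png

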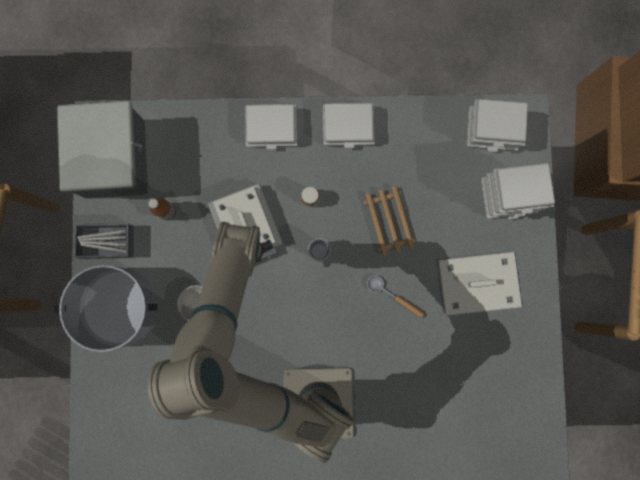

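The plate is flush with all four studs through it. The cup (318,250), jar (310,196), sauce bottle, bowl and spoon are where they were, and the arm is clear. I hand in.

```bash
python3 -c "
from cell import finish_job
print(finish_job())"
```

```text
the job is handed in; nothing more can be done
None
```

The smaller plate is on the portion scale with all four studs clicked, as far as my checks show, and the job was handed in at about 35 s. I lifted the plate by its rib, laid it level on the barbs and let go. I then pressed the +x end, the -x end and the +x end again with shut fingers.

**Force and tilt:** The highest downward force I read was 16.1 N. I only got readings at the end of each short step, so a brief peak between readings can't be ruled out. The worst tilt, with one end down and the other still on its barbs, was about 4–5°, worked out from heights rather than measured directly.

**Last checks:**
- **Flush:** Light touches at all four corners met the board's top at about 66 mm, so its underside is about 1 mm above the seats, as expected for a clicked plate. The two corners at the +x end came in less sharply than the others, at about 66.0–66.5 mm.
- **Studs:** The pictures show all four studs standing through their holes and the board parallel to the platform.
- **Surroundings:** The cup, jar, bowl, bottle and spoon look unmoved in the final side and top pictures, and the arm is clear of everything.

**Disagreements:**
- The top and wrist cameras differed by 2–3 mm, so I aligned the plate from the wrist view through the holes.
- The barbs at the first end gave way at about 12 N, a little above the stated 7–10 N.

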